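# Free the dragging lid of a stirring pot

## Task

The turning lid of the stirring pot on the cork trivet drags at one spot of its round, because a catch inside, which cannot be seen, has popped up there. Turn the lid slowly by its knob and feel for the spot where it drags, stop in the middle of that spot and gently push the knob straight down to drive the catch fully home; do not push the knob down anywhere else. Then bring the lid round until the knob stands in line with the pot's long handle again, let go, and leave the other things where they are.

Things in the scene. Friction and masses are not known exactly. Their poses are not given: they have to be found in the camera images.
- pot: round aluminium stirring pot, 187 mm across and 95 mm high, fixed to the cork trivet (14 mm thick). Origin: centre of its underside (z = 0.014). Its z axis is up, the lid's axis; its -x axis points along the long black handle (it sticks out to 215 mm from the centre, top at 95 mm above the origin); a small loop handle lies on the +x side, out to 123 mm from the centre.
- lid: steel lid, 172 mm across, turning without end and in both directions about the pot's axis; it stays where it is left. Its origin lies on that axis, 95 mm above the pot's origin; its plate is 7 mm thick, with a 16 mm high hub in the middle. The knob stands off in the lid's -x direction, 62 mm from the axis.
- lid_turn (a joint): angle of the lid on the pot, rad; 0 = knob in line with the pot's long handle, positive anticlockwise seen from above; it may count past 2 pi. Starts within 0.4 of 0. It takes about 1 N at the knob to turn, 6 to 13 N while it drags: that is when the knob stands over the catch, within about 0.18 rad of its middle, anywhere between 0.9 and 5.4 rad.
- knob_top (a point): centre of the top face of the black knob: upright, round, 26 mm across and 34 mm high, its top 153 mm above the pot's underside (z = 0.167), its underside 17 mm above the lid plate, on a thin stem. The cap spins freely on its stem, so it can be held between the fingers while it goes round.
- plunger_press (a joint): how far the knob is pushed down against its spring, m: 0 = up, 0.012 = bottom. The spring takes 3 N to start, 6 N at the bottom, and lifts the knob when let go. Over the catch, its pin meets it after 1.5 mm; driving the catch takes 9 to 15 N in all, and at 9 to 11 mm, with the catch home, it comes to a firm stop (force rises past 18 N). Elsewhere only the spring resists.
- catch (a joint): how far the hidden catch is pushed down, m: 0 = popped up (drags), 0.007 = fully home (lid runs free). It stays where it is pushed. It says nothing about where the catch is round the pot.
- park (a point): point fixed on the pot, above the pot's rim level on the line from its centre to its long handle, 62 mm from the centre; the knob stands over it when in line with the handle.
- spice_jar: small spice jar with a green cap, 46 mm across, 106 mm high, standing loose close beside the pot; origin at the centre of its foot. Bystander.
- mustard_jar: squat glass jar with a green lid, 68 mm across, 84 mm high, standing loose close behind the pot; origin at the centre of its foot. Bystander.
- teaspoon: steel teaspoon, 130x26x11 mm, lying loose beside the pot. Bystander.
- mug: white mug, 83x117x94 mm, standing loose at the right. Bystander.

How it is judged:
By the outcome, as a careful person would: the job done as asked, in the order asked, and still so for the second after the job is handed in, with the robot touching nothing.
It also fails if it takes over 72 s, if anything falls off the work surface, if the arm or the gripper's body presses on something with over 40 N, if the wrist force passes 120 N, or if a joint passes its speed limit or range.

## Robot

A 6-joint arm with a two-finger parallel gripper is mounted at the origin on a cart in front of the work surface, level with it; the furniture and walls round the work are solid. World frame = base frame: x ahead of the robot, y to its left, z up, the work surface at z = 0. Lengths are in m, angles in rad, forces in N, time in s.
With the tool pointing down it reaches from about 0.35 to 0.8 m from the base axis. Payload 7.3 kg.
Tool frame: the origin (TCP) lies at the very end of the fingers, on their centre line; the grasp point (between the pads) lies 19 mm behind it; z points along the fingers, y is the direction in which the jaws open and shut (so a half turn about z gives the same grasp; the last joint's range is limited). The gripper opens to 85 mm and grips with 20 to 120 N. Pads are 22 mm wide; open, the fingers measure 114 mm over their backs; the gripper's body (76 mm by 85 mm) begins 54 mm behind the grasp point. The pads swing forward as they close: fully open they stand 13 mm farther back than shut.
Start: joints at [1.159, 0.342, 1.524, -0, 1.275, -0.146], TCP at [0.138, 0.507, 0.231] pointing down, gripper open.
Joint ranges: [-2.53, 2.53], [-0.77, 2.02], [0.04, 2.7], [-1, 4.14], [0.28, 2.66], [-3.11, 3.11]. Speed limits (rad/s): [2.57, 2.57, 3.14, 3.14, 3.14, 3.14].

## Interface

Orientations are given as [roll, pitch, yaw] about the fixed x, y, z axes, in that order (R = Rz(yaw) Ry(pitch) Rx(roll)).
In Python, from plant import ctrl, vision gives the robot as it stands.
- The arm moves only by the tool drive_tool, never from a script. Its argument "series" is a list of rows, each a list of 7 numbers: the finger opening in cm, from 0 to 8.54, then the shift along the tool's x, y, z in cm, then the turn, a rotation vector about the tool's x, y, z in degrees. A call has exactly 10 rows; each row is the pose to reach, as a shift and turn from the pose commanded when the call began, along the tool's axes at that moment; what a row does not reach only later rows make up. A row lasts 1/8 s, in which the tool goes at most 62.5 mm and 10.7 degrees, less where a joint would pass 70% of its speed; a pose out of reach is approached as far as the arm can. A call with a gripper value outside its range is refused whole. The fingers move at their own pace and stop on an object; "grip_force" is the grip in N (left out, the last holds). Time passes only in rows, so rows that repeat a pose let the fingers close, or fill a call up. It gives the time, the measured TCP pose, the force and the opening at its end, in the units of the state.
- ctrl.sense(): the state, without advancing time (a new reading comes with each control period).
- vision.read_camera(name): name is "scene" or "top"; returns a dict with "img" (480x640x3 uint8, red, green, blue), "range_z" (480x640 float32, m along the optical axis (not along the pixel's ray), 0 where there is no reading), "mtx" (3x3 intrinsics, pixels), "rvec" (rotation vector, rad) and "tvec" (3), from world to camera coordinates, as OpenCV has them. Camera axes: x right, y down, z forward; pixel columns grow to the right and rows downward; lengths in m; the calibration is good to about 2 mm. A picture is of the moment at which its call begins.
- ctrl.close_job(): hands the job in, once; it reports no verdict.
The state is a dict: "clock": time; "joint_pos": joint angles; "joint_vel": joint speeds; "tau": joint torques, N m; "ee_pos": TCP position; "orientation": TCP orientation; "wrist_force": force on the tool from outside, world axes, zero at the start; "ft_torque": the same for the moment, N m; "width": finger opening in m.
Only numpy, scipy, OpenCV 4.12 (cv2) and the standard library are available. Lean on these libraries where they do the work, as an engineer would, in place of code of your own. Each camera call takes 0.05 s, during which the arm holds its last target.

## Working session

There is one attempt and no reset: what is moved stays moved. The work goes in short steps, Python scripts to look and compute and a tool call to move; the robot and the scene stay as the last step left them, time stands still between calls to the robot, and variables do not carry over. Pictures are saved under pics/ and viewed, and the job is handed in when it is done.

Besides the shell and the picture viewer there is one more tool, called after "Emit:" by a JSON object that holds its "name" and its "arguments", one argument or row to a line. drive_tool: Moves the arm, as the interface text tells. Its arguments: {"type":"object","properties":{"series":{"type":"array","items":{"type":"array","items":{"type":"number"}}},"grip_force":{"type":"number"}},"required":["series"]}

```bash
mkdir -p pics; ls; cat > h.py <<'E'
import numpy as np, cv2
from plant import ctrl, vision
def cam(n,fn=None):
    d=vision.read_camera(n)
    if fn: cv2.imwrite('pics/'+fn,cv2.cvtColor(d['img'],cv2.COLOR_RGB2BGR))
    R=cv2.Rodrigues(np.array(d['rvec'],float))[0]; t=np.array(d['tvec'],float).ravel()
    return d,R,t
def ray_plane(c,uv,z):
    d,R,t=c; r=R.T@np.linalg.inv(d['mtx'])@np.array([uv[0],uv[1],1.]); o=-R.T@t
    return o+r*(z-o[2])/r[2]
def proj(c,p):
    d,R,t=c; q=d['mtx']@(R@np.asarray(p,float)+t); return q[:2]/q[2]
def cloud(c):
    d,R,t=c; z=d['range_z']; v,u=np.mgrid[:480,:640]
    p=np.stack([u,v,np.ones_like(u)],-1)@np.linalg.inv(d['mtx']).T*z[...,None]
    return (p-t)@R
E
python3 - <<'E'
from h import *
s=ctrl.sense(); print(s)
for n in('scene','top'):
    c=cam(n,n+'0.png'); print(n,-c[1].T@c[2])
E
```

```text
pics
{'clock': 0.0, 'joint_pos': array([ 1.15901204e+00,  3.42712510e-01,  1.52501975e+00,  8.30062592e-06,
        1.27535862e+00, -1.45983840e-01]), 'joint_vel': array([ 0.00113734,  0.00040121,  0.00012688,  0.00029543, -0.0011192 ,
       -0.00048938]), 'tau': array([ 2.72434881e-03, -4.33676791e+01, -2.46017307e+01,  1.93285268e-04,
        7.98321271e-03,  3.07559606e-05]), 'ee_pos': array([0.13771837, 0.50621164, 0.23063029]), 'orientation': array([-3.14011152e+00, -2.25793464e-04,  2.87578962e+00]), 'wrist_force': array([ 0.54360497,  0.21274104, -0.07716447]), 'ft_torque': array([ 0.00265279,  0.01383714, -0.04130438]), 'width': 0.08551335060795388}
scene [ 0.1690025  -0.25579175  1.05030013]
top [ 0.13040148 -0.0424142   1.19796066]
```

View pics/scene0.png

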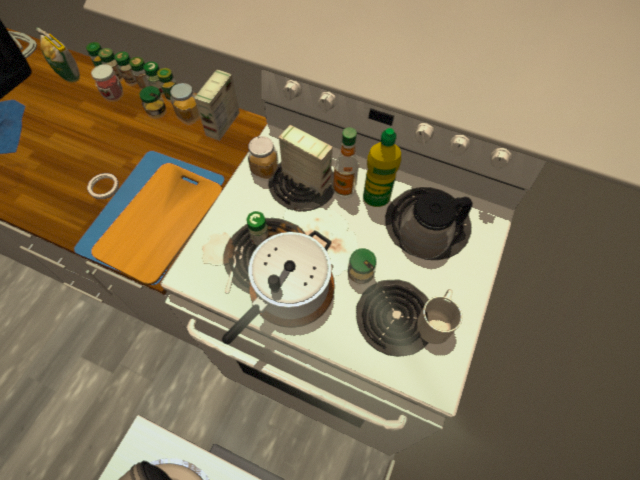

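View pics/top0.png

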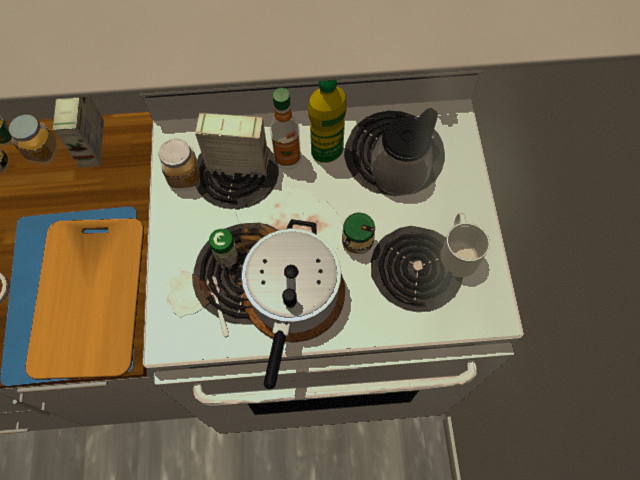

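```bash
python3 - <<'E'
from h import *
from scipy.optimize import least_squares
for n,cc in(('top',(291,274)),('scene',(290,268))):
    c=cam(n); P=cloud(c); img=c[0]['img']
    u0,v0=cc
    S=np.zeros((480,640),bool); S[v0-60:v0+120,u0-80:u0+100]=1
    k=S&(P[...,2]>0.155)&(P[...,2]<0.18)&(img.max(-1)<90)
    print(n,'knob',k.sum(),P[k].mean(0),P[k].min(0),P[k].max(0))
    nl,lab,st,ce=cv2.connectedComponentsWithStats(k.astype(np.uint8)); print(ce[1:][st[1:,4]>20],st[1:][st[1:,4]>20].tolist())
    for w in ce[1:][st[1:,4]>20]: print('  ray',ray_plane(c,w,0.167))
    l=S&(P[...,2]>0.108)&(P[...,2]<0.122); q=P[l][:,:2]
    h=cv2.convexHull(q.astype(np.float32))[:,0]
    f=least_squares(lambda a:np.hypot(*(h-a[:2]).T)-a[2],[*q.mean(0),.09],loss='soft_l1',f_scale=.002); print('lid',f.x,P[l][:,2].mean())
    hb=S&(P[...,2]>0.122)&(P[...,2]<0.14)&(img.max(-1)<90); print('hub',P[hb].mean(0),hb.sum(), P[hb][:,2].max())
    hd=S&(P[...,2]>0.08)&(P[...,2]<0.125)&(img.max(-1)<60)&(np.hypot(P[...,0]-f.x[0],P[...,1]-f.x[1])>0.11); 
    nl,lab,st,ce=cv2.connectedComponentsWithStats(hd.astype(np.uint8))
    for i in range(1,nl):
        if st[i,4]>15:
            m=P[lab==i]; print('hd',st[i,4],m.mean(0),m.min(0),m.max(0), 'ang',np.degrees(np.arctan2(*(m.mean(0)[:2]-f.x[:2])[::-1])))
    # green caps
    hsv=cv2.cvtColor(img,cv2.COLOR_RGB2HSV); g=cv2.inRange(hsv,(45,100,40),(85,255,255))
    nl,lab,st,ce=cv2.connectedComponentsWithStats(g)
    for i in range(1,nl):
        if st[i,4]>60: m=P[lab==i];print('green',ce[i],np.median(m,0),m.max(0),m.min(0))
    if n=='top': cv2.imwrite('pics/topcrop.png',cv2.resize(img[190:400,180:400,::-1],None,fx=2.8,fy=2.8,interpolation=2))
E
```

```text
top knob 173 [ 0.48811429 -0.00978001  0.16641643] [ 0.47678857 -0.02185981  0.15504759] [0.50175986 0.00248304 0.17240104]
[[288.93641618 295.92485549]] [[282, 289, 15, 15, 173]]
  ray [ 0.48790294 -0.00979809  0.167     ]
lid [0.51089075 0.05007912 0.16145155] 0.11514673759431031
hub [ 0.54483804 -0.01325033  0.12543667] 153 0.1399454496600543
hd 140 [ 0.66145334 -0.04369758  0.0894586 ] [ 0.64044058 -0.06770852  0.08422869] [ 0.67378349 -0.0119367   0.09503868] ang -31.91638354869484
hd 76 [ 0.63708284 -0.16911905  0.08506436] [ 0.61892596 -0.18216536  0.08043892] [ 0.65345942 -0.14769793  0.08982263] ang -60.071023566365284
hd 23 [ 0.63128458 -0.13160806  0.08404857] [ 0.62056554 -0.14165321  0.08088293] [ 0.64499181 -0.12364585  0.09162387] ang -56.46981443692246
hd 112 [0.61991232 0.11228001 0.09523118] [0.61206514 0.09496447 0.08037144] [0.64132263 0.13788642 0.10805861] ang 29.706379743788638
hd 423 [0.37360508 0.02964062 0.10480588] [0.34352562 0.01279167 0.09298707] [0.40685697 0.04614263 0.11353846] ang -171.53224744547845
green [327.53892216  85.11377246] [ 0.86722888 -0.
[... 2179 characters left out ...]
44] [ 0.85667417 -0.02491128  0.22434242] [ 0.86971884 -0.00716493  1.05030013] [ 0.1690025  -0.25579175  0.2045559 ]
green [383.36986301 171.52054795] [ 0.84863534 -0.12230732  0.16210937] [ 0.86328834 -0.09898401  1.05030013] [ 0.1690025  -0.25579175  0.15288066]
green [377.57142857 196.9068323 ] [ 0.85355536 -0.12130021  0.04166864] [ 0.87613262 -0.07905105  1.05030013] [ 0.1690025  -0.25579175  0.01009185]
green [256.10917031 221.64628821] [0.62977399 0.11081062 0.1050651 ] [0.65597324 0.13853499 0.11109149] [0.61262343 0.09419024 0.08508241]
green [362.8184438  258.70028818] [ 0.65336957 -0.15336345  0.08473287] [ 0.68001201 -0.12750784  1.05030013] [ 0.1690025  -0.25579175  0.07963454]
```

View pics/topcrop.png

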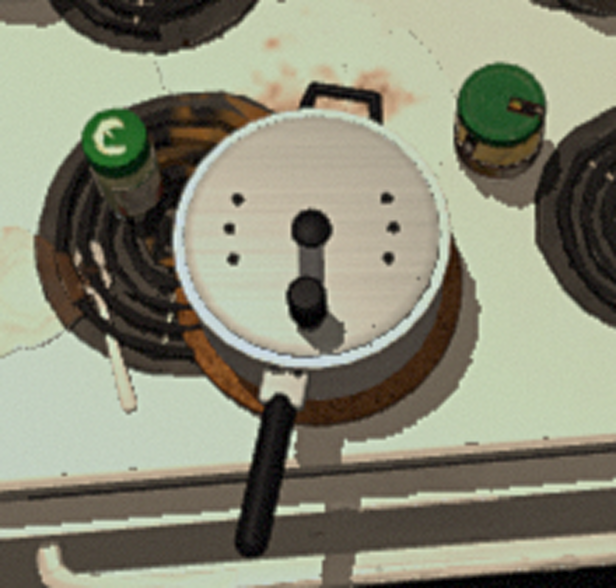

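```bash
cat >> h.py <<'E'
from scipy.spatial.transform import Rotation as Ro
def rows(targets,yaw=np.pi/2,base=None,op=5.0,baserot=None):
    """world targets (n,3) -> print rows"""
    s=ctrl.sense(); b=s['ee_pos'] if base is None else np.array(base)
    R0=Ro.from_euler('xyz',s['orientation'] if baserot is None else baserot)
    RT=Ro.from_euler('xyz',[np.pi,0,yaw]); rv=np.degrees((R0.inv()*RT).as_rotvec())
    for p in targets: print(np.round([op,*(R0.inv().apply(np.array(p)-b)*100),*rv],2).tolist())
E
python3 - <<'E'
from h import *
from scipy.optimize import least_squares
for n,cc in(('top',(291,274)),('scene',(290,268))):
    c=cam(n); P=cloud(c); img=c[0]['img']
    g0=np.array([.549,-.0135])
    r=np.hypot(P[...,0]-g0[0],P[...,1]-g0[1])
    l=(P[...,2]>0.100)&(P[...,2]<0.125)&(r<.105)
    h=cv2.convexHull(P[l][:,:2].astype(np.float32))[:,0]
    f=least_squares(lambda a:np.hypot(*(h-a[:2]).T)-a[2],[*g0,.09],loss='soft_l1',f_scale=.002); print(n,'rim',f.x)
    cen=f.x[:2]; r=np.hypot(*(P[...,:2]-cen).transpose(2,0,1))
    hb=(P[...,2]>0.118)&(P[...,2]<0.14)&(img.max(-1)<90)&(r<.025); print('hub',P[hb].mean(0),hb.sum(), np.percentile(P[hb][:,2],[5,50,95]))
    hd=(P[...,2]>0.085)&(P[...,2]<0.12)&(img.max(-1)<80)&(r>.12)&(r<.22)&(P[...,0]<.45)
    m=P[hd]; m=m[m[:,2]>np.median(m[:,2])]; q=m[:,:2]-cen; vx,vy,x0,y0=cv2.fitLine(m[:,:2].astype(np.float32),cv2.DIST_HUBER,0,.01,.01).ravel()
    print('handle ang',np.degrees(np.arctan2(*q.mean(0)[::-1])),'line',np.degrees(np.arctan2(vy,vx)),hd.sum())
    lp=(P[...,2]>0.06)&(P[...,2]<0.12)&(img.max(-1)<80)&(r>.1)&(r<.125)&(P[...,0]>.6)&(abs(P[...,1]+.04)<.05)
    q=P[lp][:,:2].mean(0)-cen; print('loop',np.degrees(np.arctan2(*q[::-1])),lp.sum())
    bx=(P[...,2]>0.13)&(P[...,0]>.4)&(P[...,0]<.8)&(abs(P[...,1])<.3)&(r>.1); print('tall pts',bx.sum(),P[bx].min(0) if bx.sum() else '')
rows([[.488,-.0115,.231]])
E
```

```text
top rim [ 0.55190138 -0.01447123  0.09312135]
hub [ 0.54684629 -0.01423176  0.12364597] 195 [0.11867632 0.12398119 0.12764391]
handle ang 165.7592456815255 line -12.974657 626
loop -14.42624190635004 155
tall pts 34850 [ 0.57649643 -0.29998619  0.13016133]
scene rim [ 0.55227431 -0.01546516  0.09295495]
hub [ 0.54949633 -0.0160308   0.12429451] 91 [0.12045188 0.1245554  0.12746502]
handle ang 166.07150164375398 line -14.676631 245
loop -15.693698231053476 80
tall pts 30251 [ 0.57720013 -0.29999738  0.13003634]
[5.0, -47.39, -40.78, 0.02, -0.02, 0.01, 74.77]
```

```bash
python3 - <<'E'
from h import *
c=cam('top');P=cloud(c)
b=(P[...,2]>.13)&(P[...,0]>.4)&(P[...,0]<.95)&(abs(P[...,1])<.25)&(np.hypot(P[...,0]-.55,P[...,1]+.015)>.09)
q=P[b]; print(q.min(0),q.max(0))
for z in(.13,.2,.3,.4,.5,.6):
    m=q[(q[:,2]>z)&(q[:,2]<z+.1)]; print(z,len(m),m[:,0].min() if len(m) else '')
E
```

```text
[ 0.57615914 -0.24999164  0.13001003] [0.89944036 0.24997059 0.68581932]
0.13 4609 0.7661544720778077
0.2 1125 0.8473291531858138
0.3 0 
0.4 0 
0.5 0 
0.6 31125 0.5761591443522724
```

Emit:
{"name": "drive_tool", "arguments": {
  "series": [
    [5,-4.7,-4.1,0,0,0,7.5],
    [5,-9.4,-8.2,0,0,0,15],
    [5,-14.1,-12.2,0,0,0,22.5],
    [5,-18.8,-16.3,0,0,0,30],
    [5,-23.5,-20.4,0,0,0,37.5],
    [5,-28.2,-24.5,0,0,0,45],
    [5,-32.9,-28.5,0,0,0,52.5],
    [5,-37.6,-32.6,0,0,0,60],
    [5,-42.4,-36.7,0,0,0,67.5],
    [5,-47.39,-40.78,0,0,0,74.77]
  ]
}}

```text
clock: 1.6
ee_pos: [0.4875, -0.0113, 0.2315]
orientation: [3.141, -0.0, 1.566]
wrist_force: [0.3, 1.3, 0.2]
width: 0.0499
```

Emit:
{"name": "drive_tool", "arguments": {
  "series": [
    [5,0,0,1,0,0,0],
    [5,0,0,2.5,0,0,0],
    [5,0,0,4,0,0,0],
    [5,0,0,5.5,0,0,0],
    [5,0,0,6.5,0,0,0],
    [5,0,0,7.5,0,0,0],
    [5,0,0,8.2,0,0,0],
    [5,0,0,8.8,0,0,0],
    [5,0,0,9.0,0,0,0],
    [5,0,0,9.0,0,0,0]
  ]
}}

```text
clock: 2.85
ee_pos: [0.4866, -0.0093, 0.1413]
orientation: [3.141, -0.0, 1.571]
wrist_force: [-0.4, -0.8, 0.1]
width: 0.0497
```

```bash
python3 - <<'E'
from h import *
a=cam('top','t1.png')[0]['img'];b=cam('scene','s1.png')[0]['img']
f=lambda i,u,v:cv2.resize(i[v-60:v+60,u-65:u+65,::-1],None,fx=3,fy=3)
cv2.imwrite('pics/c1.png',np.hstack([f(a,290,290),f(b,280,278)]))
print(ctrl.sense()['ee_pos'],ctrl.sense()['wrist_force'])
E
```

```text
[ 0.48670097 -0.00930917  0.14153394] [ 0.19924554 -0.86453476  0.2766078 ]
```

View pics/c1.png

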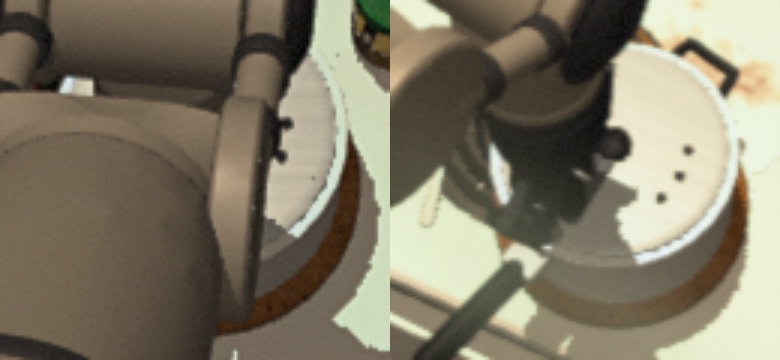

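Emit:
{"name": "drive_tool", "arguments": {
  "series": [
    [5,-0.1,0.05,0,0,0,0],
    [5,-0.2,0.1,0,0,0,0],
    [4,-0.2,0.1,0,0,0,0],
    [3.2,-0.2,0.1,0,0,0,0],
    [2.8,-0.2,0.1,0,0,0,0],
    [2.4,-0.2,0.1,0,0,0,0],
    [2.2,-0.2,0.1,0,0,0,0],
    [2.2,-0.2,0.1,0,0,0,0],
    [2.2,-0.2,0.1,0,0,0,0],
    [2.2,-0.2,0.1,0,0,0,0]
  ],
  "grip_force": 40
}}

```text
clock: 4.2
ee_pos: [0.4903, -0.0116, 0.1423]
orientation: [3.135, 0.001, 1.571]
wrist_force: [7.8, -0.2, -0.8]
width: 0.0243
```

```bash
python3 - <<'E'
from h import *
s=ctrl.sense(); print(s['clock'],s['ee_pos'],s['wrist_force'],s['ft_torque'],s['width'],s['orientation'])
E
```

```text
4.2 [ 0.49030005 -0.01158303  0.1422961 ] [ 7.79979015 -0.1990795  -0.8142694 ] [-0.01276871 -1.1213609  -0.00809538] 0.0242823451899239 [3.13491070e+00 6.27053228e-04 1.57056775e+00]
```

```bash
cat >> h.py <<'E'
import json
def arc(cmd,cen,f0,f1,n=10,op=2.2,zc=0.0,r=.062):
    print('[',end='')
    for i in range(1,n+1):
        f=f0+(f1-f0)*min(1,i/n); p=np.array(cen)+r*np.array([np.cos(f),np.sin(f)]); d=(p-cmd)*100
        print([op,round(d[1],2),round(d[0],2),zc,0,0,0],end=', ' if i<n else ']\n')
    print('cmd',np.round(np.array(cmd)+[round(d[0],2)/100,round(d[1],2)/100],4).tolist())
def rep(cen,r=.062):
    s=ctrl.sense(); p=s['ee_pos'];F=s['wrist_force'];q=p[:2]-cen; f=np.arctan2(q[1],q[0])%(2*np.pi)
    u=q/np.hypot(*q); print('t %.2f p %s phi %.3f r %.4f Fr %.2f Ft %.2f Fz %.2f'%(s['clock'],np.round(p,4),f,np.hypot(*q),F[:2]@u,F[:2]@[-u[1],u[0]],F[2]))
E
python3 - <<'E'
from h import *
C=(.5525,-.0147)
rep(C); arc((.4876,-.0113),C,3.09,3.5)
E
```

```text
t 4.20 p [ 0.4903 -0.0116  0.1423] phi 3.092 r 0.0623 Fr -7.80 Ft -0.19 Fz -0.81
[[2.2, np.float64(-0.27), np.float64(0.29), 0.0, 0, 0, 0], [2.2, np.float64(-0.53), np.float64(0.29), 0.0, 0, 0, 0], [2.2, np.float64(-0.78), np.float64(0.31), 0.0, 0, 0, 0], [2.2, np.float64(-1.04), np.float64(0.33), 0.0, 0, 0, 0], [2.2, np.float64(-1.29), np.float64(0.36), 0.0, 0, 0, 0], [2.2, np.float64(-1.54), np.float64(0.41), 0.0, 0, 0, 0], [2.2, np.float64(-1.79), np.float64(0.46), 0.0, 0, 0, 0], [2.2, np.float64(-2.03), np.float64(0.53), 0.0, 0, 0, 0], [2.2, np.float64(-2.28), np.float64(0.6), 0.0, 0, 0, 0], [2.2, np.float64(-2.51), np.float64(0.68), 0.0, 0, 0, 0]]
cmd [0.4944, -0.0364]
```

Emit:
{"name": "drive_tool", "arguments": {
  "series": [
    [2.2,-0.27,0.29,0,0,0,0],
    [2.2,-0.53,0.29,0,0,0,0],
    [2.2,-0.78,0.31,0,0,0,0],
    [2.2,-1.04,0.33,0,0,0,0],
    [2.2,-1.29,0.36,0,0,0,0],
    [2.2,-1.54,0.41,0,0,0,0],
    [2.2,-1.79,0.46,0,0,0,0],
    [2.2,-2.03,0.53,0,0,0,0],
    [2.2,-2.28,0.6,0,0,0,0],
    [2.2,-2.51,0.68,0,0,0,0]
  ]
}}

```text
clock: 5.45
ee_pos: [0.494, -0.0366, 0.1411]
orientation: [-3.141, -0.0, 1.571]
wrist_force: [-3.6, -0.3, 2.1]
width: 0.0246
```

```bash
sed -i 's/round(d\[1\],2),round(d\[0\],2),zc/float(round(d[1],2)),float(round(d[0],2)),zc/' h.py; python3 - <<'E'
from h import *
C=(.5525,-.0147)
rep(C); arc((.4944,-.0364),C,3.5,3.75)
E
```

```text
t 5.45 p [ 0.494  -0.0366  0.1411] phi 3.499 r 0.0625 Fr 3.51 Ft -0.99 Fz 2.08
[[2.2, -0.15, 0.06, 0.0, 0, 0, 0], [2.2, -0.29, 0.12, 0.0, 0, 0, 0], [2.2, -0.43, 0.18, 0.0, 0, 0, 0], [2.2, -0.57, 0.25, 0.0, 0, 0, 0], [2.2, -0.71, 0.32, 0.0, 0, 0, 0], [2.2, -0.85, 0.39, 0.0, 0, 0, 0], [2.2, -0.98, 0.47, 0.0, 0, 0, 0], [2.2, -1.11, 0.55, 0.0, 0, 0, 0], [2.2, -1.25, 0.64, 0.0, 0, 0, 0], [2.2, -1.37, 0.72, 0.0, 0, 0, 0]]
cmd [0.5016, -0.0501]
```

```bash
python3 - <<'E'
from h import *
C=(.5515,-.0147)
arc((.4944,-.0364),C,3.5,3.77,zc=-0.07)
E
```

```text
[[2.2, -0.16, -0.04, -0.07, 0, 0, 0], [2.2, -0.32, 0.03, -0.07, 0, 0, 0], [2.2, -0.47, 0.1, -0.07, 0, 0, 0], [2.2, -0.62, 0.17, -0.07, 0, 0, 0], [2.2, -0.77, 0.25, -0.07, 0, 0, 0], [2.2, -0.91, 0.33, -0.07, 0, 0, 0], [2.2, -1.06, 0.42, -0.07, 0, 0, 0], [2.2, -1.2, 0.51, -0.07, 0, 0, 0], [2.2, -1.34, 0.6, -0.07, 0, 0, 0], [2.2, -1.47, 0.69, -0.07, 0, 0, 0]]
cmd [0.5013, -0.0511]
```

Emit:
{"name": "drive_tool", "arguments": {
  "series": [
    [2.2,-0.16,-0.04,-0.07,0,0,0],
    [2.2,-0.32,0.03,-0.07,0,0,0],
    [2.2,-0.47,0.1,-0.07,0,0,0],
    [2.2,-0.62,0.17,-0.07,0,0,0],
    [2.2,-0.77,0.25,-0.07,0,0,0],
    [2.2,-0.91,0.33,-0.07,0,0,0],
    [2.2,-1.06,0.42,-0.07,0,0,0],
    [2.2,-1.2,0.51,-0.07,0,0,0],
    [2.2,-1.34,0.6,-0.07,0,0,0],
    [2.2,-1.47,0.69,-0.07,0,0,0]
  ]
}}

```text
clock: 6.7
ee_pos: [0.5012, -0.0512, 0.142]
orientation: [-3.141, -0.0, 1.571]
wrist_force: [-1.5, 1.2, 3.1]
width: 0.0244
```

```bash
python3 - <<'E'
from h import *
C=(.5515,-.0147)
rep(C); arc((.5013,-.0511),C,3.77,4.02)
E
```

```text
t 6.70 p [ 0.5012 -0.0512  0.142 ] phi 3.769 r 0.0621 Fr 0.51 Ft -1.85 Fz 3.13
[[2.2, -0.13, 0.1, 0.0, 0, 0, 0], [2.2, -0.25, 0.19, 0.0, 0, 0, 0], [2.2, -0.37, 0.29, 0.0, 0, 0, 0], [2.2, -0.49, 0.39, 0.0, 0, 0, 0], [2.2, -0.6, 0.5, 0.0, 0, 0, 0], [2.2, -0.71, 0.61, 0.0, 0, 0, 0], [2.2, -0.82, 0.72, 0.0, 0, 0, 0], [2.2, -0.93, 0.83, 0.0, 0, 0, 0], [2.2, -1.03, 0.94, 0.0, 0, 0, 0], [2.2, -1.13, 1.06, 0.0, 0, 0, 0]]
cmd [0.5119, -0.0624]
```

Emit:
{"name": "drive_tool", "arguments": {
  "series": [
    [2.2,0,0,-0.05,0,0,0],
    [2.2,0,0,-0.1,0,0,0],
    [2.2,-0.13,0.1,-0.1,0,0,0],
    [2.2,-0.25,0.19,-0.1,0,0,0],
    [2.2,-0.43,0.34,-0.1,0,0,0],
    [2.2,-0.6,0.5,-0.1,0,0,0],
    [2.2,-0.71,0.61,-0.1,0,0,0],
    [2.2,-0.82,0.72,-0.1,0,0,0],
    [2.2,-0.98,0.88,-0.1,0,0,0],
    [2.2,-1.13,1.06,-0.1,0,0,0]
  ]
}}

```text
clock: 7.95
ee_pos: [0.5114, -0.0626, 0.1426]
orientation: [-3.14, -0.0, 1.571]
wrist_force: [-1.8, -0.7, -11.1]
width: 0.0244
```

```bash
python3 - <<'E'
from h import *
C=(.5515,-.0147)
rep(C); arc((.5119,-.0624),C,4.02,4.27)
E
```

```text
t 7.95 p [ 0.5114 -0.0626  0.1426] phi 4.015 r 0.0625 Fr 1.75 Ft -0.92 Fz -11.05
[[2.2, -0.1, 0.12, 0.0, 0, 0, 0], [2.2, -0.19, 0.25, 0.0, 0, 0, 0], [2.2, -0.29, 0.37, 0.0, 0, 0, 0], [2.2, -0.37, 0.5, 0.0, 0, 0, 0], [2.2, -0.46, 0.63, 0.0, 0, 0, 0], [2.2, -0.54, 0.76, 0.0, 0, 0, 0], [2.2, -0.62, 0.89, 0.0, 0, 0, 0], [2.2, -0.69, 1.03, 0.0, 0, 0, 0], [2.2, -0.77, 1.17, 0.0, 0, 0, 0], [2.2, -0.83, 1.31, 0.0, 0, 0, 0]]
cmd [0.525, -0.0707]
```

Emit:
{"name": "drive_tool", "arguments": {
  "series": [
    [2.2,-0.1,0.12,0.03,0,0,0],
    [2.2,-0.19,0.25,0.03,0,0,0],
    [2.2,-0.29,0.37,0.03,0,0,0],
    [2.2,-0.37,0.5,0.03,0,0,0],
    [2.2,-0.46,0.63,0.03,0,0,0],
    [2.2,-0.54,0.76,0.03,0,0,0],
    [2.2,-0.62,0.89,0.03,0,0,0],
    [2.2,-0.69,1.03,0.03,0,0,0],
    [2.2,-0.77,1.17,0.03,0,0,0],
    [2.2,-0.83,1.31,0.03,0,0,0]
  ]
}}

```text
clock: 9.2
ee_pos: [0.5248, -0.0714, 0.1426]
orientation: [-3.141, 0.001, 1.571]
wrist_force: [-4.3, -5.2, -10.3]
width: 0.0244
```

```bash
python3 - <<'E'
from h import *
C=(.5515,-.0147)
rep(C); arc((.525,-.0707),C,4.27,4.52)
E
```

```text
t 9.20 p [ 0.5248 -0.0714  0.1426] phi 4.272 r 0.0627 Fr 6.54 Ft -1.68 Fz -10.31
[[2.2, -0.07, 0.14, 0.0, 0, 0, 0], [2.2, -0.13, 0.28, 0.0, 0, 0, 0], [2.2, -0.19, 0.42, 0.0, 0, 0, 0], [2.2, -0.24, 0.57, 0.0, 0, 0, 0], [2.2, -0.29, 0.72, 0.0, 0, 0, 0], [2.2, -0.34, 0.86, 0.0, 0, 0, 0], [2.2, -0.38, 1.01, 0.0, 0, 0, 0], [2.2, -0.42, 1.16, 0.0, 0, 0, 0], [2.2, -0.45, 1.31, 0.0, 0, 0, 0], [2.2, -0.49, 1.46, 0.0, 0, 0, 0]]
cmd [0.5396, -0.0756]
```

```bash
python3 - <<'E'
from h import *
C=(.5515,-.0165)
rep(C); arc((.525,-.0707),C,4.265,4.515,zc=.04)
E
```

```text
t 9.20 p [ 0.5248 -0.0714  0.1426] phi 4.259 r 0.0610 Fr 6.56 Ft -1.60 Fz -10.31
[[2.2, -0.24, 0.11, 0.04, 0, 0, 0], [2.2, -0.3, 0.25, 0.04, 0, 0, 0], [2.2, -0.36, 0.39, 0.04, 0, 0, 0], [2.2, -0.41, 0.54, 0.04, 0, 0, 0], [2.2, -0.46, 0.69, 0.04, 0, 0, 0], [2.2, -0.51, 0.83, 0.04, 0, 0, 0], [2.2, -0.55, 0.98, 0.04, 0, 0, 0], [2.2, -0.59, 1.13, 0.04, 0, 0, 0], [2.2, -0.63, 1.28, 0.04, 0, 0, 0], [2.2, -0.66, 1.43, 0.04, 0, 0, 0]]
cmd [0.5393, -0.0773]
```

Emit:
{"name": "drive_tool", "arguments": {
  "series": [
    [2.2,-0.19,0.11,0.04,0,0,0],
    [2.2,-0.25,0.25,0.04,0,0,0],
    [2.2,-0.34,0.39,0.04,0,0,0],
    [2.2,-0.41,0.54,0.04,0,0,0],
    [2.2,-0.46,0.69,0.04,0,0,0],
    [2.2,-0.51,0.83,0.04,0,0,0],
    [2.2,-0.55,0.98,0.04,0,0,0],
    [2.2,-0.59,1.13,0.04,0,0,0],
    [2.2,-0.63,1.28,0.04,0,0,0],
    [2.2,-0.66,1.43,0.04,0,0,0]
  ]
}}

```text
clock: 10.45
ee_pos: [0.5395, -0.077, 0.1424]
orientation: [3.141, -0.001, 1.571]
wrist_force: [0.6, 5.4, -5.1]
width: 0.0243
```

```bash
python3 - <<'E'
from h import *
C=(.5515,-.0165)
rep(C); arc((.5393,-.0773),C,4.515,4.765,zc=.03)
E
```

```text
t 10.45 p [ 0.5395 -0.077   0.1424] phi 4.516 r 0.0617 Fr -5.39 Ft -0.50 Fz -5.14
[[2.2, -0.03, 0.16, 0.03, 0, 0, 0], [2.2, -0.05, 0.31, 0.03, 0, 0, 0], [2.2, -0.07, 0.46, 0.03, 0, 0, 0], [2.2, -0.09, 0.62, 0.03, 0, 0, 0], [2.2, -0.1, 0.77, 0.03, 0, 0, 0], [2.2, -0.11, 0.93, 0.03, 0, 0, 0], [2.2, -0.12, 1.08, 0.03, 0, 0, 0], [2.2, -0.12, 1.24, 0.03, 0, 0, 0], [2.2, -0.12, 1.39, 0.03, 0, 0, 0], [2.2, -0.11, 1.55, 0.03, 0, 0, 0]]
cmd [0.5548, -0.0784]
```

```bash
python3 - <<'E'
from h import *
C=(.5515,-.0157)
arc((.5393,-.0773),C,4.515,4.765,zc=.03)
E
```

```text
[[2.2, 0.05, 0.16, 0.03, 0, 0, 0], [2.2, 0.03, 0.31, 0.03, 0, 0, 0], [2.2, 0.01, 0.46, 0.03, 0, 0, 0], [2.2, -0.01, 0.62, 0.03, 0, 0, 0], [2.2, -0.02, 0.77, 0.03, 0, 0, 0], [2.2, -0.03, 0.93, 0.03, 0, 0, 0], [2.2, -0.04, 1.08, 0.03, 0, 0, 0], [2.2, -0.04, 1.24, 0.03, 0, 0, 0], [2.2, -0.04, 1.39, 0.03, 0, 0, 0], [2.2, -0.03, 1.55, 0.03, 0, 0, 0]]
cmd [0.5548, -0.0776]
```

Emit:
{"name": "drive_tool", "arguments": {
  "series": [
    [2.2,0.05,0.16,0.02,0,0,0],
    [2.2,0.03,0.31,0.02,0,0,0],
    [2.2,0.01,0.46,0.02,0,0,0],
    [2.2,-0.01,0.62,0.02,0,0,0],
    [2.2,-0.02,0.77,0.02,0,0,0],
    [2.2,-0.03,0.93,0.02,0,0,0],
    [2.2,-0.04,1.08,0.02,0,0,0],
    [2.2,-0.04,1.24,0.02,0,0,0],
    [2.2,-0.04,1.39,0.02,0,0,0],
    [2.2,-0.03,1.55,0.02,0,0,0]
  ]
}}

```text
clock: 11.7
ee_pos: [0.555, -0.0779, 0.1423]
orientation: [3.141, 0.001, 1.571]
wrist_force: [-0.6, -4.2, 1.3]
width: 0.0242
```

```bash
python3 - <<'E'
from h import *
C=(.5515,-.0157)
rep(C); arc((.5548,-.0776),C,4.765,5.015)
E
```

```text
t 11.70 p [ 0.555  -0.0779  0.1423] phi 4.769 r 0.0623 Fr 4.11 Ft -0.86 Fz 1.35
[[2.2, 0.01, 0.15, 0.0, 0, 0, 0], [2.2, 0.02, 0.31, 0.0, 0, 0, 0], [2.2, 0.04, 0.46, 0.0, 0, 0, 0], [2.2, 0.06, 0.61, 0.0, 0, 0, 0], [2.2, 0.09, 0.77, 0.0, 0, 0, 0], [2.2, 0.12, 0.92, 0.0, 0, 0, 0], [2.2, 0.15, 1.07, 0.0, 0, 0, 0], [2.2, 0.19, 1.22, 0.0, 0, 0, 0], [2.2, 0.23, 1.37, 0.0, 0, 0, 0], [2.2, 0.27, 1.52, 0.0, 0, 0, 0]]
cmd [0.57, -0.0749]
```

Emit:
{"name": "drive_tool", "arguments": {
  "series": [
    [2.2,-0.02,0.15,-0.01,0,0,0],
    [2.2,0.0,0.31,-0.01,0,0,0],
    [2.2,0.02,0.46,-0.01,0,0,0],
    [2.2,0.04,0.61,-0.01,0,0,0],
    [2.2,0.06,0.77,-0.01,0,0,0],
    [2.2,0.09,0.92,-0.01,0,0,0],
    [2.2,0.12,1.07,-0.01,0,0,0],
    [2.2,0.16,1.22,-0.01,0,0,0],
    [2.2,0.2,1.37,-0.01,0,0,0],
    [2.2,0.24,1.52,-0.01,0,0,0]
  ]
}}

```text
clock: 12.95
ee_pos: [0.5703, -0.0753, 0.1423]
orientation: [3.141, 0.0, 1.571]
wrist_force: [0.7, -4.6, 0.9]
width: 0.0241
```

```bash
python3 - <<'E'
from h import *
C=(.5515,-.0160)
rep(C); arc((.57,-.0752),C,5.015,5.265)
E
```

```text
t 12.95 p [ 0.5703 -0.0753  0.1423] phi 5.020 r 0.0622 Fr 4.63 Ft -0.69 Fz 0.86
[[2.2, 0.05, 0.15, 0.0, 0, 0, 0], [2.2, 0.1, 0.29, 0.0, 0, 0, 0], [2.2, 0.16, 0.44, 0.0, 0, 0, 0], [2.2, 0.22, 0.58, 0.0, 0, 0, 0], [2.2, 0.28, 0.72, 0.0, 0, 0, 0], [2.2, 0.34, 0.86, 0.0, 0, 0, 0], [2.2, 0.41, 1.0, 0.0, 0, 0, 0], [2.2, 0.49, 1.14, 0.0, 0, 0, 0], [2.2, 0.56, 1.27, 0.0, 0, 0, 0], [2.2, 0.64, 1.4, 0.0, 0, 0, 0]]
cmd [0.584, -0.0688]
```

Free so far. Continue.

Emit:
{"name": "drive_tool", "arguments": {
  "series": [
    [2.2,0.04,0.15,-0.01,0,0,0],
    [2.2,0.08,0.29,-0.01,0,0,0],
    [2.2,0.13,0.44,-0.01,0,0,0],
    [2.2,0.19,0.58,-0.01,0,0,0],
    [2.2,0.25,0.72,-0.01,0,0,0],
    [2.2,0.31,0.86,-0.01,0,0,0],
    [2.2,0.38,1.0,-0.01,0,0,0],
    [2.2,0.46,1.14,-0.01,0,0,0],
    [2.2,0.53,1.27,-0.01,0,0,0],
    [2.2,0.61,1.4,-0.01,0,0,0]
  ]
}}

```text
clock: 14.2
ee_pos: [0.5843, -0.0691, 0.1424]
orientation: [3.141, 0.0, 1.571]
wrist_force: [1.7, -4.8, 0.1]
width: 0.0242
```

```bash
python3 - <<'E'
from h import *
C=(.5515,-.0163)
rep(C); arc((.584,-.0691),C,5.265,5.515)
E
```

```text
t 14.20 p [ 0.5843 -0.0691  0.1424] phi 5.269 r 0.0621 Fr 4.99 Ft -1.07 Fz 0.11
[[2.2, 0.09, 0.14, 0.0, 0, 0, 0], [2.2, 0.17, 0.26, 0.0, 0, 0, 0], [2.2, 0.26, 0.39, 0.0, 0, 0, 0], [2.2, 0.35, 0.52, 0.0, 0, 0, 0], [2.2, 0.45, 0.64, 0.0, 0, 0, 0], [2.2, 0.55, 0.76, 0.0, 0, 0, 0], [2.2, 0.65, 0.87, 0.0, 0, 0, 0], [2.2, 0.75, 0.99, 0.0, 0, 0, 0], [2.2, 0.86, 1.1, 0.0, 0, 0, 0], [2.2, 0.97, 1.21, 0.0, 0, 0, 0]]
cmd [0.5961, -0.0594]
```

Emit:
{"name": "drive_tool", "arguments": {
  "series": [
    [2.2,0.08,0.14,0,0,0,0],
    [2.2,0.16,0.27,0,0,0,0],
    [2.2,0.24,0.4,0,0,0,0],
    [2.2,0.33,0.53,0,0,0,0],
    [2.2,0.43,0.65,0,0,0,0],
    [2.2,0.53,0.77,0,0,0,0],
    [2.2,0.63,0.88,0,0,0,0],
    [2.2,0.73,1.0,0,0,0,0],
    [2.2,0.84,1.12,0,0,0,0],
    [2.2,0.95,1.23,0,0,0,0]
  ]
}}

```text
clock: 15.45
ee_pos: [0.5966, -0.0594, 0.1424]
orientation: [3.141, -0.0, 1.571]
wrist_force: [2.7, -3.9, 1.1]
width: 0.0243
```

```bash
python3 - <<'E'
from h import *
C=(.5515,-.0163)
rep(C); arc((.5963,-.0596),C,5.51,5.76,r=.0624)
E
```

```text
t 15.45 p [ 0.5966 -0.0594  0.1424] phi 5.520 r 0.0624 Fr 4.62 Ft -1.00 Fz 1.07
[[2.2, 0.08, 0.09, 0.0, 0, 0, 0], [2.2, 0.2, 0.2, 0.0, 0, 0, 0], [2.2, 0.32, 0.3, 0.0, 0, 0, 0], [2.2, 0.44, 0.4, 0.0, 0, 0, 0], [2.2, 0.56, 0.49, 0.0, 0, 0, 0], [2.2, 0.69, 0.59, 0.0, 0, 0, 0], [2.2, 0.82, 0.68, 0.0, 0, 0, 0], [2.2, 0.95, 0.76, 0.0, 0, 0, 0], [2.2, 1.08, 0.85, 0.0, 0, 0, 0], [2.2, 1.21, 0.93, 0.0, 0, 0, 0]]
cmd [0.6056, -0.0475]
```

Emit:
{"name": "drive_tool", "arguments": {
  "series": [
    [2.2,0.1,0.11,0,0,0,0],
    [2.2,0.2,0.22,0,0,0,0],
    [2.2,0.32,0.32,0,0,0,0],
    [2.2,0.44,0.42,0,0,0,0],
    [2.2,0.56,0.51,0,0,0,0],
    [2.2,0.69,0.61,0,0,0,0],
    [2.2,0.82,0.7,0,0,0,0],
    [2.2,0.95,0.78,0,0,0,0],
    [2.2,1.08,0.87,0,0,0,0],
    [2.2,1.21,0.95,0,0,0,0]
  ]
}}

```text
clock: 16.7
ee_pos: [0.6058, -0.0473, 0.1423]
orientation: [3.141, -0.0, 1.571]
wrist_force: [3.6, -3.2, 1.4]
width: 0.0242
```

```bash
python3 - <<'E'
from h import *
C=(.5517,-.0163)
rep(C); arc((.6058,-.0475),C,5.76,6.01,r=.0624)
E
```

```text
t 16.70 p [ 0.6058 -0.0473  0.1423] phi 5.763 r 0.0624 Fr 4.70 Ft -1.04 Fz 1.35
[[2.2, 0.14, 0.07, 0.0, 0, 0, 0], [2.2, 0.28, 0.14, 0.0, 0, 0, 0], [2.2, 0.42, 0.21, 0.0, 0, 0, 0], [2.2, 0.56, 0.28, 0.0, 0, 0, 0], [2.2, 0.7, 0.34, 0.0, 0, 0, 0], [2.2, 0.84, 0.4, 0.0, 0, 0, 0], [2.2, 0.99, 0.46, 0.0, 0, 0, 0], [2.2, 1.14, 0.51, 0.0, 0, 0, 0], [2.2, 1.29, 0.55, 0.0, 0, 0, 0], [2.2, 1.44, 0.6, 0.0, 0, 0, 0]]
cmd [0.6118, -0.0331]
```

Emit:
{"name": "drive_tool", "arguments": {
  "series": [
    [2.2,0.14,0.08,-0.01,0,0,0],
    [2.2,0.28,0.16,-0.01,0,0,0],
    [2.2,0.42,0.24,-0.01,0,0,0],
    [2.2,0.56,0.31,-0.01,0,0,0],
    [2.2,0.7,0.37,-0.01,0,0,0],
    [2.2,0.84,0.43,-0.01,0,0,0],
    [2.2,0.99,0.49,-0.01,0,0,0],
    [2.2,1.14,0.54,-0.01,0,0,0],
    [2.2,1.29,0.58,-0.01,0,0,0],
    [2.2,1.44,0.63,-0.01,0,0,0]
  ]
}}

```text
clock: 17.95
ee_pos: [0.612, -0.0329, 0.1423]
orientation: [-3.141, -0.0, 1.571]
wrist_force: [3.3, -1.0, 1.2]
width: 0.0244
```

```bash
python3 - <<'E'
from h import *
C=(.5519,-.0163)
rep(C); arc((.6121,-.0331),C,6.01,6.26,r=.0625)
E
```

```text
t 17.95 p [ 0.612  -0.0329  0.1423] phi 6.014 r 0.0623 Fr 3.43 Ft -0.13 Fz 1.17
[[2.2, 0.14, 0.04, 0.0, 0, 0, 0], [2.2, 0.3, 0.07, 0.0, 0, 0, 0], [2.2, 0.45, 0.11, 0.0, 0, 0, 0], [2.2, 0.6, 0.14, 0.0, 0, 0, 0], [2.2, 0.76, 0.16, 0.0, 0, 0, 0], [2.2, 0.91, 0.18, 0.0, 0, 0, 0], [2.2, 1.07, 0.2, 0.0, 0, 0, 0], [2.2, 1.22, 0.21, 0.0, 0, 0, 0], [2.2, 1.38, 0.22, 0.0, 0, 0, 0], [2.2, 1.54, 0.23, 0.0, 0, 0, 0]]
cmd [0.6144, -0.0177]
```

Emit:
{"name": "drive_tool", "arguments": {
  "series": [
    [2.2,0.14,0.04,-0.01,0,0,0],
    [2.2,0.3,0.08,-0.01,0,0,0],
    [2.2,0.45,0.12,-0.01,0,0,0],
    [2.2,0.6,0.15,-0.01,0,0,0],
    [2.2,0.76,0.18,-0.01,0,0,0],
    [2.2,0.91,0.2,-0.01,0,0,0],
    [2.2,1.07,0.22,-0.01,0,0,0],
    [2.2,1.22,0.23,-0.01,0,0,0],
    [2.2,1.38,0.24,-0.01,0,0,0],
    [2.2,1.54,0.25,-0.01,0,0,0]
  ]
}}

```text
clock: 19.2
ee_pos: [0.6144, -0.0177, 0.1424]
orientation: [-3.141, 0.0, 1.571]
wrist_force: [1.5, -2.5, -1.2]
width: 0.0245
```

```bash
python3 - <<'E'
from h import *
C=(.5519,-.0163)
rep(C); arc((.6146,-.0177),C,6.26,6.51,r=.0627)
E
```

```text
t 19.20 p [ 0.6144 -0.0177  0.1424] phi 6.261 r 0.0625 Fr 1.54 Ft -2.47 Fz -1.23
[[2.2, 0.15, -0.0, 0.0, 0, 0, 0], [2.2, 0.31, -0.0, 0.0, 0, 0, 0], [2.2, 0.46, -0.01, 0.0, 0, 0, 0], [2.2, 0.62, -0.02, 0.0, 0, 0, 0], [2.2, 0.78, -0.03, 0.0, 0, 0, 0], [2.2, 0.93, -0.05, 0.0, 0, 0, 0], [2.2, 1.09, -0.07, 0.0, 0, 0, 0], [2.2, 1.24, -0.1, 0.0, 0, 0, 0], [2.2, 1.4, -0.13, 0.0, 0, 0, 0], [2.2, 1.55, -0.16, 0.0, 0, 0, 0]]
cmd [0.613, -0.0022]
```

Emit:
{"name": "drive_tool", "arguments": {
  "series": [
    [2.2,0.15,0,0,0,0,0],
    [2.2,0.31,0,0,0,0,0],
    [2.2,0.46,-0.01,0,0,0,0],
    [2.2,0.62,-0.02,0,0,0,0],
    [2.2,0.78,-0.03,0,0,0,0],
    [2.2,0.93,-0.05,0,0,0,0],
    [2.2,1.09,-0.07,0,0,0,0],
    [2.2,1.24,-0.1,0,0,0,0],
    [2.2,1.4,-0.13,0,0,0,0],
    [2.2,1.55,-0.16,0,0,0,0]
  ]
}}

```text
clock: 20.45
ee_pos: [0.6128, -0.0019, 0.1424]
orientation: [-3.141, -0.0, 1.571]
wrist_force: [0.0, -3.9, -2.9]
width: 0.0244
```

```bash
python3 - <<'E'
from h import *
C=(.5519,-.0163)
rep(C); arc((.613,-.0022),C,6.51,6.76,r=.0625)
E
```

```text
t 20.45 p [ 0.6128 -0.0019  0.1424] phi 0.232 r 0.0625 Fr -0.87 Ft -3.78 Fz -2.91
[[2.2, 0.15, -0.06, 0.0, 0, 0, 0], [2.2, 0.3, -0.1, 0.0, 0, 0, 0], [2.2, 0.45, -0.14, 0.0, 0, 0, 0], [2.2, 0.6, -0.19, 0.0, 0, 0, 0], [2.2, 0.74, -0.24, 0.0, 0, 0, 0], [2.2, 0.89, -0.3, 0.0, 0, 0, 0], [2.2, 1.03, -0.36, 0.0, 0, 0, 0], [2.2, 1.18, -0.42, 0.0, 0, 0, 0], [2.2, 1.32, -0.49, 0.0, 0, 0, 0], [2.2, 1.46, -0.56, 0.0, 0, 0, 0]]
cmd [0.6074, 0.0124]
```

Emit:
{"name": "drive_tool", "arguments": {
  "series": [
    [2.2,0.15,-0.05,0,0,0,0],
    [2.2,0.3,-0.1,0,0,0,0],
    [2.2,0.45,-0.14,0,0,0,0],
    [2.2,0.6,-0.19,0,0,0,0],
    [2.2,0.74,-0.24,0,0,0,0],
    [2.2,0.89,-0.3,0,0,0,0],
    [2.2,1.03,-0.36,0,0,0,0],
    [2.2,1.18,-0.42,0,0,0,0],
    [2.2,1.32,-0.49,0,0,0,0],
    [2.2,1.46,-0.56,0,0,0,0]
  ]
}}

```text
clock: 21.7
ee_pos: [0.6073, 0.0126, 0.1425]
orientation: [3.142, -0.0, 1.571]
wrist_force: [1.2, 0.0, -3.4]
width: 0.0241
```

```bash
python3 - <<'E'
from h import *
C=(.5519,-.0163)
rep(C); arc((.6074,.0124),C,6.76,7.01,r=.0625)
E
```

```text
t 21.70 p [0.6073 0.0126 0.1425] phi 0.480 r 0.0625 Fr 1.07 Ft -0.55 Fz -3.40
[[2.2, 0.14, -0.07, 0.0, 0, 0, 0], [2.2, 0.27, -0.15, 0.0, 0, 0, 0], [2.2, 0.41, -0.23, 0.0, 0, 0, 0], [2.2, 0.54, -0.31, 0.0, 0, 0, 0], [2.2, 0.67, -0.4, 0.0, 0, 0, 0], [2.2, 0.8, -0.49, 0.0, 0, 0, 0], [2.2, 0.92, -0.58, 0.0, 0, 0, 0], [2.2, 1.04, -0.68, 0.0, 0, 0, 0], [2.2, 1.17, -0.78, 0.0, 0, 0, 0], [2.2, 1.28, -0.88, 0.0, 0, 0, 0]]
cmd [0.5986, 0.0252]
```

```bash
python3 - <<'E'
from h import *
C=(.5519,-.0163)
arc((.6074,.0124),C,6.76,6.39,r=.0625)
E
```

```text
[[2.2, -0.21, 0.11, 0.0, 0, 0, 0], [2.2, -0.42, 0.2, 0.0, 0, 0, 0], [2.2, -0.63, 0.29, 0.0, 0, 0, 0], [2.2, -0.85, 0.37, 0.0, 0, 0, 0], [2.2, -1.07, 0.44, 0.0, 0, 0, 0], [2.2, -1.29, 0.5, 0.0, 0, 0, 0], [2.2, -1.52, 0.55, 0.0, 0, 0, 0], [2.2, -1.75, 0.6, 0.0, 0, 0, 0], [2.2, -1.97, 0.64, 0.0, 0, 0, 0], [2.2, -2.2, 0.66, 0.0, 0, 0, 0]]
cmd [0.614, -0.0096]
```

Emit:
{"name": "drive_tool", "arguments": {
  "series": [
    [2.2,-0.21,0.11,0.01,0,0,0],
    [2.2,-0.42,0.2,0.01,0,0,0],
    [2.2,-0.63,0.29,0.01,0,0,0],
    [2.2,-0.85,0.37,0.01,0,0,0],
    [2.2,-1.07,0.44,0.01,0,0,0],
    [2.2,-1.29,0.5,0.01,0,0,0],
    [2.2,-1.52,0.55,0.01,0,0,0],
    [2.2,-1.75,0.6,0.01,0,0,0],
    [2.2,-1.97,0.64,0.01,0,0,0],
    [2.2,-2.2,0.66,0.01,0,0,0]
  ]
}}

```text
clock: 22.95
ee_pos: [0.614, -0.0097, 0.1424]
orientation: [3.141, -0.0, 1.571]
wrist_force: [0.3, 4.6, -3.1]
width: 0.0242
```

```bash
python3 - <<'E'
from h import *
C=(.5519,-.0163)
rep(C); arc((.614,-.0096),C,6.39,6.08,r=.0625)
E
```

```text
t 22.95 p [ 0.614  -0.0097  0.1424] phi 0.106 r 0.0625 Fr 0.74 Ft 4.54 Fz -3.08
[[2.2, -0.2, 0.02, 0.0, 0, 0, 0], [2.2, -0.39, 0.03, 0.0, 0, 0, 0], [2.2, -0.58, 0.04, 0.0, 0, 0, 0], [2.2, -0.78, 0.04, 0.0, 0, 0, 0], [2.2, -0.97, 0.03, 0.0, 0, 0, 0], [2.2, -1.16, 0.02, 0.0, 0, 0, 0], [2.2, -1.36, 0.0, 0.0, 0, 0, 0], [2.2, -1.55, -0.02, 0.0, 0, 0, 0], [2.2, -1.74, -0.05, 0.0, 0, 0, 0], [2.2, -1.93, -0.09, 0.0, 0, 0, 0]]
cmd [0.6131, -0.0289]
```

Emit:
{"name": "drive_tool", "arguments": {
  "series": [
    [2.2,-0.12,0.01,0,0,0,0],
    [2.2,-0.24,0.02,0,0,0,0],
    [2.2,-0.36,0.03,0,0,0,0],
    [2.2,-0.48,0.04,0,0,0,0],
    [2.2,-0.6,0.04,0,0,0,0],
    [2.2,-0.72,0.04,0,0,0,0],
    [2.2,-0.84,0.04,0,0,0,0],
    [2.2,-0.96,0.03,0,0,0,0],
    [2.2,-1.08,0.03,0,0,0,0],
    [2.2,-1.2,0.02,0,0,0,0]
  ]
}}

```text
clock: 24.2
ee_pos: [0.6141, -0.0217, 0.1424]
orientation: [3.142, -0.0, 1.571]
wrist_force: [1.3, 1.6, -2.4]
width: 0.024
```

```bash
python3 - <<'E'
from h import *
C=(.5519,-.0163)
rep(C); arc((.6142,-.0216),C,6.2,6.14,r=.0625)
E
```

```text
t 24.20 p [ 0.6141 -0.0217  0.1424] phi 6.197 r 0.0625 Fr 1.14 Ft 1.72 Fz -2.39
[[2.2, -0.03, -0.0, 0.0, 0, 0, 0], [2.2, -0.06, -0.01, 0.0, 0, 0, 0], [2.2, -0.1, -0.01, 0.0, 0, 0, 0], [2.2, -0.14, -0.02, 0.0, 0, 0, 0], [2.2, -0.18, -0.02, 0.0, 0, 0, 0], [2.2, -0.21, -0.02, 0.0, 0, 0, 0], [2.2, -0.25, -0.03, 0.0, 0, 0, 0], [2.2, -0.29, -0.03, 0.0, 0, 0, 0], [2.2, -0.32, -0.04, 0.0, 0, 0, 0], [2.2, -0.36, -0.04, 0.0, 0, 0, 0]]
cmd [0.6138, -0.0252]
```

```bash
python3 - <<'E'
from h import *
C=(.5519,-.0163)
arc((.6141,-.0216),C,6.2,6.3,r=.0625)
for f in(6.3,6.4,6.5,6.6):
    print(f,np.round(np.array(C)+.0625*np.array([np.cos(f),np.sin(f)]),4))
E
```

```text
[[2.2, 0.07, 0.01, 0.0, 0, 0, 0], [2.2, 0.14, 0.02, 0.0, 0, 0, 0], [2.2, 0.2, 0.02, 0.0, 0, 0, 0], [2.2, 0.26, 0.02, 0.0, 0, 0, 0], [2.2, 0.32, 0.03, 0.0, 0, 0, 0], [2.2, 0.39, 0.03, 0.0, 0, 0, 0], [2.2, 0.45, 0.03, 0.0, 0, 0, 0], [2.2, 0.51, 0.03, 0.0, 0, 0, 0], [2.2, 0.57, 0.03, 0.0, 0, 0, 0], [2.2, 0.64, 0.03, 0.0, 0, 0, 0]]
cmd [0.6144, -0.0152]
6.3 [ 0.6144 -0.0152]
6.4 [ 0.614 -0.009]
6.5 [ 0.6129 -0.0029]
6.6 [0.6113 0.0032]
```

Emit:
{"name": "drive_tool", "arguments": {
  "series": [
    [2.2,0,0,0,0,0,0],
    [2.2,0,0,0,0,0,0],
    [2.2,0,0,0,0,0,0],
    [2.2,0,0,0,0,0,0],
    [2.2,0.08,0.01,0,0,0,0],
    [2.2,0.18,0.02,0,0,0,0],
    [2.2,0.29,0.03,0,0,0,0],
    [2.2,0.41,0.03,0,0,0,0],
    [2.2,0.52,0.03,0,0,0,0],
    [2.2,0.64,0.03,0,0,0,0]
  ]
}}

```text
clock: 25.45
ee_pos: [0.6144, -0.0157, 0.1424]
orientation: [-3.142, 0.001, 1.571]
wrist_force: [-0.2, -5.1, -3.1]
width: 0.0241
```

```bash
python3 - <<'E'
from h import *
rep((.5519,-.0163)); print(ctrl.sense()['joint_vel'])
E
```

```text
t 25.45 p [ 0.6144 -0.0157  0.1424] phi 0.010 r 0.0625 Fr -0.28 Ft -5.05 Fz -3.10
[ 0.01449307 -0.00175372 -0.00140842  0.00112467  0.0001707   0.01680719]
```

Emit:
{"name": "drive_tool", "arguments": {
  "series": [
    [2.2,0,0,0,0,0,0],
    [2.2,0,0,0,0,0,0],
    [2.2,0,0,0,0,0,0],
    [2.2,0,0,0,0,0,0],
    [2.2,0.08,0,0,0,0,0],
    [2.2,0.18,0,0,0,0,0],
    [2.2,0.29,-0.01,0,0,0,0],
    [2.2,0.4,-0.02,0,0,0,0],
    [2.2,0.51,-0.03,0,0,0,0],
    [2.2,0.62,-0.04,0,0,0,0]
  ]
}}

```text
clock: 26.7
ee_pos: [0.614, -0.009, 0.1424]
orientation: [-3.142, -0.0, 1.571]
wrist_force: [-0.0, -3.9, -1.5]
width: 0.0248
```

```bash
python3 - <<'E'
from h import *
rep((.5519,-.0163)); print(ctrl.sense()['joint_vel'])
E
```

```text
t 26.70 p [ 0.614  -0.009   0.1424] phi 0.118 r 0.0625 Fr -0.45 Ft -3.83 Fz -1.52
[ 0.01603405 -0.00217741  0.00282749  0.00404799  0.00070488  0.01376951]
```

Emit:
{"name": "drive_tool", "arguments": {
  "series": [
    [2.2,0,0,0,0,0,0],
    [2.2,0,0,0,0,0,0],
    [2.2,0,0,0,0,0,0],
    [2.2,0,0,0,0,0,0],
    [2.2,0.08,-0.01,0,0,0,0],
    [2.2,0.18,-0.02,0,0,0,0],
    [2.2,0.29,-0.04,0,0,0,0],
    [2.2,0.4,-0.06,0,0,0,0],
    [2.2,0.51,-0.08,0,0,0,0],
    [2.2,0.61,-0.11,0,0,0,0]
  ]
}}

```text
clock: 27.95
ee_pos: [0.6129, -0.0026, 0.1424]
orientation: [3.142, -0.0, 1.571]
wrist_force: [-0.9, -3.0, -2.0]
width: 0.0243
```

```bash
python3 - <<'E'
from h import *
rep((.5519,-.0163)); print(ctrl.sense()['joint_vel'])
E
```

```text
t 27.95 p [ 0.6129 -0.0026  0.1424] phi 0.220 r 0.0625 Fr -1.51 Ft -2.75 Fz -1.99
[ 0.01634959 -0.00482049  0.00567007  0.00685214 -0.00230929  0.01133877]
```

Emit:
{"name": "drive_tool", "arguments": {
  "series": [
    [2.2,0,0,0,0,0,0],
    [2.2,0,0,0,0,0,0],
    [2.2,0,0,0,0,0,0],
    [2.2,0,0,0,0,0,0],
    [2.2,0.08,-0.02,0,0,0,0],
    [2.2,0.18,-0.04,0,0,0,0],
    [2.2,0.29,-0.07,0,0,0,0],
    [2.2,0.4,-0.1,0,0,0,0],
    [2.2,0.51,-0.13,0,0,0,0],
    [2.2,0.61,-0.16,0,0,0,0]
  ]
}}

```text
clock: 29.2
ee_pos: [0.6112, 0.0037, 0.1424]
orientation: [-3.141, -0.001, 1.571]
wrist_force: [-0.3, -1.6, -1.3]
width: 0.0246
```

```bash
python3 - <<'E'
from h import *
rep((.5519,-.0163)); print(ctrl.sense()['joint_vel'])
E
```

```text
t 29.20 p [0.6112 0.0037 0.1424] phi 0.325 r 0.0626 Fr -0.75 Ft -1.41 Fz -1.32
[ 0.01263003 -0.00410695  0.00814076 -0.0019072  -0.00334889  0.01302032]
```

```bash
python3 - <<'E'
from h import *
C=(.5519,-.0163)
arc((.6113,.0033),C,6.6,6.48,n=4,r=.0625)
arc((.6132,-.0042),C,6.48,6.34,n=5,r=.0625)
arc((.6143,-.0127),C,6.34,6.25,n=4,r=.0625)
E
```

```text
[[2.2, -0.19, 0.05, 0.0, 0, 0, 0], [2.2, -0.37, 0.11, 0.0, 0, 0, 0], [2.2, -0.55, 0.15, 0.0, 0, 0, 0], [2.2, -0.74, 0.19, 0.0, 0, 0, 0]]
cmd [0.6132, -0.0041]
[[2.2, -0.16, 0.03, 0.0, 0, 0, 0], [2.2, -0.33, 0.06, 0.0, 0, 0, 0], [2.2, -0.51, 0.08, 0.0, 0, 0, 0], [2.2, -0.68, 0.1, 0.0, 0, 0, 0], [2.2, -0.86, 0.11, 0.0, 0, 0, 0]]
cmd [0.6143, -0.0128]
[[2.2, -0.15, 0.01, 0.0, 0, 0, 0], [2.2, -0.29, 0.01, 0.0, 0, 0, 0], [2.2, -0.43, 0.01, 0.0, 0, 0, 0], [2.2, -0.57, 0.01, 0.0, 0, 0, 0]]
cmd [0.6144, -0.0184]
```

Emit:
{"name": "drive_tool", "arguments": {
  "series": [
    [2.2,0,0,0,0,0,0],
    [2.2,0,0,0,0,0,0],
    [2.2,0,0,0,0,0,0],
    [2.2,0,0,0,0,0,0],
    [2.2,0,0,0,0,0,0],
    [2.2,0,0,0,0,0,0],
    [2.2,-0.19,0.05,0,0,0,0],
    [2.2,-0.37,0.11,0,0,0,0],
    [2.2,-0.55,0.15,0,0,0,0],
    [2.2,-0.74,0.19,0,0,0,0]
  ]
}}

```text
clock: 30.45
ee_pos: [0.6132, -0.0038, 0.1424]
orientation: [-3.141, -0.001, 1.571]
wrist_force: [-2.4, 3.5, -1.2]
width: 0.0247
```

```bash
python3 - <<'E'
from h import *
rep((.5519,-.0163)); print(ctrl.sense()['joint_vel'][0])
E
```

```text
t 30.45 p [ 0.6132 -0.0038  0.1424] phi 0.201 r 0.0626 Fr -1.60 Ft 3.94 Fz -1.20
-0.02719205476983002
```

Emit:
{"name": "drive_tool", "arguments": {
  "series": [
    [2.2,0,0,0,0,0,0],
    [2.2,0,0,0,0,0,0],
    [2.2,0,0,0,0,0,0],
    [2.2,0,0,0,0,0,0],
    [2.2,0,0,0,0,0,0],
    [2.2,-0.16,0.03,0,0,0,0],
    [2.2,-0.33,0.06,0,0,0,0],
    [2.2,-0.51,0.08,0,0,0,0],
    [2.2,-0.68,0.1,0,0,0,0],
    [2.2,-0.86,0.11,0,0,0,0]
  ]
}}

```text
clock: 31.7
ee_pos: [0.6143, -0.0129, 0.1424]
orientation: [3.142, -0.0, 1.571]
wrist_force: [-0.8, 3.8, -1.2]
width: 0.0244
```

```bash
python3 - <<'E'
from h import *
rep((.5519,-.0163)); print(ctrl.sense()['joint_vel'][0])
E
```

```text
t 31.70 p [ 0.6143 -0.0129  0.1424] phi 0.055 r 0.0625 Fr -0.64 Ft 3.85 Fz -1.16
-0.026343828373304196
```

Emit:
{"name": "drive_tool", "arguments": {
  "series": [
    [2.2,0,0,0,0,0,0],
    [2.2,0,0,0,0,0,0],
    [2.2,0,0,0,0,0,0],
    [2.2,0,0,0,0,0,0],
    [2.2,0,0,0,0,0,0],
    [2.2,0,0,0,0,0,0],
    [2.2,-0.15,0.01,0,0,0,0],
    [2.2,-0.29,0.01,0,0,0,0],
    [2.2,-0.43,0.01,0,0,0,0],
    [2.2,-0.57,0.01,0,0,0,0]
  ]
}}

```text
clock: 32.95
ee_pos: [0.6144, -0.0184, 0.1424]
orientation: [3.142, -0.0, 1.571]
wrist_force: [-1.2, 1.4, -2.0]
width: 0.0247
```

```bash
python3 - <<'E'
from h import *
rep((.5519,-.0163)); print(ctrl.sense()['joint_vel'][0])
E
```

```text
t 32.95 p [ 0.6144 -0.0184  0.1424] phi 6.249 r 0.0626 Fr -1.25 Ft 1.38 Fz -1.96
-0.020488176298423692
```

```bash
python3 - <<'E'
from h import *
C=(.5519,-.0163)
arc((.6144,-.0184),C,6.25,7.03,n=10,r=.0625)
arc((.5977,.0261),C,7.03,7.33,n=10,r=.0625)
E
```

```text
[[2.2, 0.49, -0.01, 0.0, 0, 0, 0], [2.2, 0.98, -0.05, 0.0, 0, 0, 0], [2.2, 1.46, -0.13, 0.0, 0, 0, 0], [2.2, 1.93, -0.24, 0.0, 0, 0, 0], [2.2, 2.39, -0.39, 0.0, 0, 0, 0], [2.2, 2.84, -0.58, 0.0, 0, 0, 0], [2.2, 3.28, -0.8, 0.0, 0, 0, 0], [2.2, 3.69, -1.06, 0.0, 0, 0, 0], [2.2, 4.09, -1.35, 0.0, 0, 0, 0], [2.2, 4.46, -1.66, 0.0, 0, 0, 0]]
cmd [0.5978, 0.0262]
[[2.2, 0.14, -0.12, 0.0, 0, 0, 0], [2.2, 0.27, -0.26, 0.0, 0, 0, 0], [2.2, 0.4, -0.39, 0.0, 0, 0, 0], [2.2, 0.52, -0.53, 0.0, 0, 0, 0], [2.2, 0.64, -0.68, 0.0, 0, 0, 0], [2.2, 0.76, -0.83, 0.0, 0, 0, 0], [2.2, 0.87, -0.98, 0.0, 0, 0, 0], [2.2, 0.97, -1.13, 0.0, 0, 0, 0], [2.2, 1.08, -1.29, 0.0, 0, 0, 0], [2.2, 1.17, -1.45, 0.0, 0, 0, 0]]
cmd [0.5832, 0.0378]
```

Emit:
{"name": "drive_tool", "arguments": {
  "series": [
    [2.2,0.49,-0.01,0,0,0,0],
    [2.2,0.98,-0.05,0,0,0,0],
    [2.2,1.46,-0.13,0,0,0,0],
    [2.2,1.93,-0.24,0,0,0,0],
    [2.2,2.39,-0.39,0,0,0,0],
    [2.2,2.84,-0.58,0,0,0,0],
    [2.2,3.28,-0.8,0,0,0,0],
    [2.2,3.69,-1.06,0,0,0,0],
    [2.2,4.09,-1.35,0,0,0,0],
    [2.2,4.46,-1.66,0,0,0,0]
  ]
}}

```text
clock: 34.2
ee_pos: [0.5976, 0.0264, 0.1424]
orientation: [3.141, 0.0, 1.571]
wrist_force: [0.0, -2.7, -1.6]
width: 0.0247
```

```bash
python3 - <<'E'
from h import *
rep((.5519,-.0163))
E
```

```text
t 34.20 p [0.5976 0.0264 0.1424] phi 0.751 r 0.0626 Fr -1.78 Ft -1.97 Fz -1.60
```

Emit:
{"name": "drive_tool", "arguments": {
  "series": [
    [2.2,0.14,-0.12,0,0,0,0],
    [2.2,0.27,-0.26,0,0,0,0],
    [2.2,0.4,-0.39,0,0,0,0],
    [2.2,0.52,-0.53,0,0,0,0],
    [2.2,0.64,-0.68,0,0,0,0],
    [2.2,0.76,-0.83,0,0,0,0],
    [2.2,0.87,-0.98,0,0,0,0],
    [2.2,0.97,-1.13,0,0,0,0],
    [2.2,1.08,-1.29,0,0,0,0],
    [2.2,1.17,-1.45,0,0,0,0]
  ]
}}

```text
clock: 35.45
ee_pos: [0.5832, 0.0378, 0.1424]
orientation: [3.142, 0.0, 1.571]
wrist_force: [-1.3, -4.0, -2.4]
width: 0.0242
```

```bash
python3 - <<'E'
from h import *
C=(.5519,-.0163)
rep(C)
arc((.5832,.0379),C,7.33,7.64,n=10,r=.0625)
E
```

```text
t 35.45 p [0.5832 0.0378 0.1424] phi 1.046 r 0.0625 Fr -4.12 Ft -0.85 Fz -2.37
[[2.2, 0.09, -0.17, 0.0, 0, 0, 0], [2.2, 0.17, -0.34, 0.0, 0, 0, 0], [2.2, 0.26, -0.52, 0.0, 0, 0, 0], [2.2, 0.34, -0.7, 0.0, 0, 0, 0], [2.2, 0.41, -0.88, 0.0, 0, 0, 0], [2.2, 0.48, -1.06, 0.0, 0, 0, 0], [2.2, 0.54, -1.24, 0.0, 0, 0, 0], [2.2, 0.59, -1.43, 0.0, 0, 0, 0], [2.2, 0.64, -1.61, 0.0, 0, 0, 0], [2.2, 0.69, -1.8, 0.0, 0, 0, 0]]
cmd [0.5652, 0.0448]
```

Emit:
{"name": "drive_tool", "arguments": {
  "series": [
    [2.2,0.06,-0.17,0,0,0,0],
    [2.2,0.14,-0.34,0,0,0,0],
    [2.2,0.22,-0.52,0,0,0,0],
    [2.2,0.3,-0.7,0,0,0,0],
    [2.2,0.37,-0.88,0,0,0,0],
    [2.2,0.44,-1.06,0,0,0,0],
    [2.2,0.5,-1.24,0,0,0,0],
    [2.2,0.55,-1.43,0,0,0,0],
    [2.2,0.6,-1.61,0,0,0,0],
    [2.2,0.65,-1.8,0,0,0,0]
  ]
}}

```text
clock: 36.7
ee_pos: [0.5652, 0.0445, 0.1424]
orientation: [3.141, -0.0, 1.571]
wrist_force: [1.0, 0.3, -4.1]
width: 0.0242
```

```bash
python3 - <<'E'
from h import *
C=(.5519,-.0167)
rep(C)
arc((.5652,.0444),C,7.64,7.94,n=10,r=.0625)
arc((.5466,.0456),C,7.94,8.26,n=10,r=.0625)
E
```

```text
t 36.70 p [0.5652 0.0445 0.1424] phi 1.356 r 0.0626 Fr 0.51 Ft -0.95 Fz -4.11
[[2.2, 0.03, -0.19, 0.0, 0, 0, 0], [2.2, 0.07, -0.37, 0.0, 0, 0, 0], [2.2, 0.09, -0.56, 0.0, 0, 0, 0], [2.2, 0.11, -0.74, 0.0, 0, 0, 0], [2.2, 0.13, -0.93, 0.0, 0, 0, 0], [2.2, 0.14, -1.12, 0.0, 0, 0, 0], [2.2, 0.14, -1.31, 0.0, 0, 0, 0], [2.2, 0.14, -1.49, 0.0, 0, 0, 0], [2.2, 0.13, -1.68, 0.0, 0, 0, 0], [2.2, 0.12, -1.87, 0.0, 0, 0, 0]]
cmd [0.5465, 0.0456]
[[2.2, -0.02, -0.21, 0.0, 0, 0, 0], [2.2, -0.05, -0.4, 0.0, 0, 0, 0], [2.2, -0.08, -0.6, 0.0, 0, 0, 0], [2.2, -0.12, -0.8, 0.0, 0, 0, 0], [2.2, -0.17, -0.99, 0.0, 0, 0, 0], [2.2, -0.22, -1.19, 0.0, 0, 0, 0], [2.2, -0.28, -1.38, 0.0, 0, 0, 0], [2.2, -0.34, -1.57, 0.0, 0, 0, 0], [2.2, -0.41, -1.75, 0.0, 0, 0, 0], [2.2, -0.49, -1.94, 0.0, 0, 0, 0]]
cmd [0.5272, 0.0407]
```

Emit:
{"name": "drive_tool", "arguments": {
  "series": [
    [2.2,0.03,-0.19,0.01,0,0,0],
    [2.2,0.07,-0.37,0.01,0,0,0],
    [2.2,0.09,-0.56,0.01,0,0,0],
    [2.2,0.11,-0.74,0.01,0,0,0],
    [2.2,0.13,-0.93,0.01,0,0,0],
    [2.2,0.14,-1.12,0.01,0,0,0],
    [2.2,0.14,-1.31,0.01,0,0,0],
    [2.2,0.14,-1.49,0.01,0,0,0],
    [2.2,0.13,-1.68,0.01,0,0,0],
    [2.2,0.12,-1.87,0.01,0,0,0]
  ]
}}

```text
clock: 37.95
ee_pos: [0.5465, 0.0455, 0.1424]
orientation: [3.141, -0.0, 1.571]
wrist_force: [0.0, 1.4, -1.0]
width: 0.0242
```

```bash
python3 - <<'E'
from h import *
rep((.5519,-.0167))
E
```

```text
t 37.95 p [0.5465 0.0455 0.1424] phi 1.657 r 0.0624 Fr 1.36 Ft -0.13 Fz -0.98
```

Emit:
{"name": "drive_tool", "arguments": {
  "series": [
    [2.2,-0.02,-0.21,0,0,0,0],
    [2.2,-0.05,-0.4,0,0,0,0],
    [2.2,-0.08,-0.6,0,0,0,0],
    [2.2,-0.12,-0.8,0,0,0,0],
    [2.2,-0.17,-0.99,0,0,0,0],
    [2.2,-0.22,-1.19,0,0,0,0],
    [2.2,-0.28,-1.38,0,0,0,0],
    [2.2,-0.34,-1.57,0,0,0,0],
    [2.2,-0.41,-1.75,0,0,0,0],
    [2.2,-0.49,-1.94,0,0,0,0]
  ]
}}

```text
clock: 39.2
ee_pos: [0.5272, 0.0405, 0.1423]
orientation: [3.141, 0.0, 1.571]
wrist_force: [0.8, -0.6, -1.3]
width: 0.0244
```

```bash
python3 - <<'E'
from h import *
C=(.5519,-.0165)
rep(C)
arc((.5272,.0407),C,8.26,7.3,n=10,r=.0625)
arc((.5848,.0366),C,7.3,6.41,n=10,r=.0625)
E
```

```text
t 39.20 p [0.5272 0.0405 0.1423] phi 1.980 r 0.0621 Fr -0.89 Ft -0.49 Fz -1.34
[[2.2, 0.23, 0.56, 0.0, 0, 0, 0], [2.2, 0.39, 1.14, 0.0, 0, 0, 0], [2.2, 0.49, 1.73, 0.0, 0, 0, 0], [2.2, 0.53, 2.33, 0.0, 0, 0, 0], [2.2, 0.51, 2.93, 0.0, 0, 0, 0], [2.2, 0.44, 3.53, 0.0, 0, 0, 0], [2.2, 0.31, 4.11, 0.0, 0, 0, 0], [2.2, 0.12, 4.68, 0.0, 0, 0, 0], [2.2, -0.11, 5.23, 0.0, 0, 0, 0], [2.2, -0.4, 5.76, 0.0, 0, 0, 0]]
cmd [0.5848, 0.0367]
[[2.2, -0.31, 0.46, 0.0, 0, 0, 0], [2.2, -0.66, 0.89, 0.0, 0, 0, 0], [2.2, -1.05, 1.28, 0.0, 0, 0, 0], [2.2, -1.47, 1.64, 0.0, 0, 0, 0], [2.2, -1.93, 1.97, 0.0, 0, 0, 0], [2.2, -2.41, 2.25, 0.0, 0, 0, 0], [2.2, -2.91, 2.48, 0.0, 0, 0, 0], [2.2, -3.43, 2.67, 0.0, 0, 0, 0], [2.2, -3.97, 2.82, 0.0, 0, 0, 0], [2.2, -4.52, 2.91, 0.0, 0, 0, 0]]
cmd [0.6139, -0.0086]
```

```bash
python3 - <<'E'
from h import *
C=(.5519,-.0165)
arc((.5848,.0367),C,7.3,6.56,n=10,r=.0625)
E
```

```text
[[2.2, -0.26, 0.38, 0.0, 0, 0, 0], [2.2, -0.55, 0.75, 0.0, 0, 0, 0], [2.2, -0.86, 1.09, 0.0, 0, 0, 0], [2.2, -1.2, 1.41, 0.0, 0, 0, 0], [2.2, -1.55, 1.7, 0.0, 0, 0, 0], [2.2, -1.93, 1.96, 0.0, 0, 0, 0], [2.2, -2.33, 2.2, 0.0, 0, 0, 0], [2.2, -2.74, 2.4, 0.0, 0, 0, 0], [2.2, -3.17, 2.58, 0.0, 0, 0, 0], [2.2, -3.61, 2.72, 0.0, 0, 0, 0]]
cmd [0.612, 0.0006]
```

Emit:
{"name": "drive_tool", "arguments": {
  "series": [
    [2.2,0.23,0.56,0,0,0,0],
    [2.2,0.39,1.14,0,0,0,0],
    [2.2,0.49,1.73,0,0,0,0],
    [2.2,0.53,2.33,0,0,0,0],
    [2.2,0.51,2.93,0,0,0,0],
    [2.2,0.44,3.53,0,0,0,0],
    [2.2,0.31,4.11,0,0,0,0],
    [2.2,0.12,4.68,0,0,0,0],
    [2.2,-0.11,5.23,0,0,0,0],
    [2.2,-0.4,5.76,0,0,0,0]
  ]
}}

```text
clock: 40.45
ee_pos: [0.5852, 0.0365, 0.1423]
orientation: [-3.142, -0.0, 1.571]
wrist_force: [-2.2, -1.1, 2.1]
width: 0.0245
```

Emit:
{"name": "drive_tool", "arguments": {
  "series": [
    [2.2,-0.26,0.38,-0.02,0,0,0],
    [2.2,-0.55,0.75,-0.02,0,0,0],
    [2.2,-0.86,1.09,-0.02,0,0,0],
    [2.2,-1.2,1.41,-0.02,0,0,0],
    [2.2,-1.55,1.7,-0.02,0,0,0],
    [2.2,-1.93,1.96,-0.02,0,0,0],
    [2.2,-2.33,2.2,-0.02,0,0,0],
    [2.2,-2.74,2.4,-0.02,0,0,0],
    [2.2,-3.17,2.58,-0.02,0,0,0],
    [2.2,-3.61,2.72,-0.02,0,0,0]
  ]
}}

```text
clock: 41.7
ee_pos: [0.6119, 0.0012, 0.1424]
orientation: [-3.141, -0.002, 1.571]
wrist_force: [-0.5, 6.8, -1.5]
width: 0.0244
```

```bash
python3 - <<'E'
from h import *
rep((.5519,-.0163))
arc((.612,.0006),(.5519,-.0164),6.56,6.42,n=5,r=.0625)
E
```

```text
t 41.70 p [0.6119 0.0012 0.1424] phi 0.284 r 0.0625 Fr 1.45 Ft 6.70 Fz -1.55
[[2.2, -0.16, 0.05, 0.0, 0, 0, 0], [2.2, -0.33, 0.09, 0.0, 0, 0, 0], [2.2, -0.5, 0.12, 0.0, 0, 0, 0], [2.2, -0.67, 0.16, 0.0, 0, 0, 0], [2.2, -0.85, 0.18, 0.0, 0, 0, 0]]
cmd [0.6138, -0.0079]
```

Emit:
{"name": "drive_tool", "arguments": {
  "series": [
    [2.2,-0.16,0.05,0,0,0,0],
    [2.2,-0.33,0.09,0,0,0,0],
    [2.2,-0.5,0.12,0,0,0,0],
    [2.2,-0.67,0.16,0,0,0,0],
    [2.2,-0.85,0.18,0,0,0,0],
    [2.2,-0.85,0.18,0,0,0,0],
    [2.2,-0.85,0.18,0,0,0,0],
    [2.2,-0.85,0.18,0.1,0,0,0],
    [2.2,-0.85,0.18,0.2,0,0,0],
    [2.2,-0.85,0.18,0.3,0,0,0]
  ],
  "grip_force": 80
}}

```text
clock: 42.95
ee_pos: [0.6139, -0.0084, 0.1399]
orientation: [3.141, 0.001, 1.571]
wrist_force: [-3.0, -2.0, 4.3]
width: 0.0235
```

```bash
python3 - <<'E'
from h import *
rep((.5519,-.0164))
E
```

```text
t 42.95 p [ 0.6139 -0.0084  0.1399] phi 0.128 r 0.0626 Fr -3.21 Ft -1.58 Fz 4.27
```

Emit:
{"name": "drive_tool", "arguments": {
  "series": [
    [2.2,0,0,0.05,0,0,0],
    [2.2,0,0,0.1,0,0,0],
    [2.2,0,0,0.15,0,0,0],
    [2.2,0,0,0.2,0,0,0],
    [2.2,0,0,0.2,0,0,0],
    [2.2,0,0,0.2,0,0,0],
    [2.2,0,0,0.2,0,0,0],
    [2.2,0,0,0.2,0,0,0],
    [2.2,0,0,0.2,0,0,0],
    [2.2,0,0,0.2,0,0,0]
  ]
}}

```text
clock: 44.2
ee_pos: [0.614, -0.0084, 0.1391]
orientation: [3.14, 0.001, 1.571]
wrist_force: [-5.0, -1.4, 11.4]
width: 0.0236
```

```bash
python3 - <<'E'
from h import *
rep((.5519,-.0164))
E
```

```text
t 44.20 p [ 0.614  -0.0084  0.1391] phi 0.128 r 0.0627 Fr -5.15 Ft -0.73 Fz 11.37
```

Emit:
{"name": "drive_tool", "arguments": {
  "series": [
    [2.2,0,0,0.08,0,0,0],
    [2.2,0,0,0.16,0,0,0],
    [2.2,0,0,0.24,0,0,0],
    [2.2,0,0,0.32,0,0,0],
    [2.2,0,0,0.4,0,0,0],
    [2.2,0,0,0.48,0,0,0],
    [2.2,0,0,0.54,0,0,0],
    [2.2,0,0,0.6,0,0,0],
    [2.2,0,0,0.6,0,0,0],
    [2.2,0,0,0.6,0,0,0]
  ]
}}

```text
clock: 45.45
ee_pos: [0.614, -0.0084, 0.1331]
orientation: [3.14, 0.001, 1.571]
wrist_force: [-4.1, -2.0, 12.2]
width: 0.0236
```

```bash
python3 - <<'E'
from h import *
rep((.5519,-.0164))
E
```

```text
t 45.45 p [ 0.614  -0.0084  0.1331] phi 0.128 r 0.0626 Fr -4.27 Ft -1.42 Fz 12.16
```

Emit:
{"name": "drive_tool", "arguments": {
  "series": [
    [2.2,0,0,0.03,0,0,0],
    [2.2,0,0,0.06,0,0,0],
    [2.2,0,0,0.09,0,0,0],
    [2.2,0,0,0.12,0,0,0],
    [2.2,0,0,0.15,0,0,0],
    [2.2,0,0,0.15,0,0,0],
    [2.2,0,0,0.15,0,0,0],
    [2.2,0,0,0.15,0,0,0],
    [2.2,0,0,0.15,0,0,0],
    [2.2,0,0,0.15,0,0,0]
  ]
}}

```text
clock: 46.7
ee_pos: [0.614, -0.0084, 0.132]
orientation: [3.14, 0.001, 1.571]
wrist_force: [-6.5, -3.0, 14.7]
width: 0.0239
```

```bash
python3 - <<'E'
from h import *
rep((.5519,-.0164))
E
```

```text
t 46.70 p [ 0.614  -0.0084  0.132 ] phi 0.128 r 0.0627 Fr -6.78 Ft -2.12 Fz 14.71
```

Emit:
{"name": "drive_tool", "arguments": {
  "series": [
    [2.2,0,0,0.03,0,0,0],
    [2.2,0,0,0.06,0,0,0],
    [2.2,0,0,0.09,0,0,0],
    [2.2,0,0,0.12,0,0,0],
    [2.2,0,0,0.15,0,0,0],
    [2.2,0,0,0.15,0,0,0],
    [2.2,0,0,0.15,0,0,0],
    [2.2,0,0,0.15,0,0,0],
    [2.2,0,0,0.15,0,0,0],
    [2.2,0,0,0.15,0,0,0]
  ]
}}

```text
clock: 47.95
ee_pos: [0.6141, -0.0084, 0.1312]
orientation: [3.139, 0.001, 1.571]
wrist_force: [-7.2, -2.0, 17.8]
width: 0.0236
```

```bash
python3 - <<'E'
from h import *
rep((.5519,-.0164))
E
```

```text
t 47.95 p [ 0.6141 -0.0084  0.1312] phi 0.128 r 0.0627 Fr -7.43 Ft -1.10 Fz 17.76
```

Emit:
{"name": "drive_tool", "arguments": {
  "series": [
    [2.2,0,0,0.05,0,0,0],
    [2.2,0,0,0.1,0,0,0],
    [2.2,0,0,0.15,0,0,0],
    [2.2,0,0,0.2,0,0,0],
    [2.2,0,0,0.2,0,0,0],
    [2.2,0,0,0.2,0,0,0],
    [2.2,0,0,0.2,0,0,0],
    [2.2,0,0,0.2,0,0,0],
    [2.2,0,0,0.2,0,0,0],
    [2.2,0,0,0.2,0,0,0]
  ]
}}

```text
clock: 49.2
ee_pos: [0.6142, -0.0084, 0.1302]
orientation: [3.139, 0.001, 1.571]
wrist_force: [-9.3, -1.5, 23.1]
width: 0.0234
```

```bash
python3 - <<'E'
from h import *
rep((.5519,-.0164))
E
```

```text
t 49.20 p [ 0.6142 -0.0084  0.1302] phi 0.128 r 0.0628 Fr -9.46 Ft -0.33 Fz 23.14
```

Emit:
{"name": "drive_tool", "arguments": {
  "series": [
    [2.2,0,0,-0.25,0,0,0],
    [2.2,0,0,-0.5,0,0,0],
    [2.2,0,0,-0.75,0,0,0],
    [2.2,0,0,-1.0,0,0,0],
    [2.2,0,0,-1.2,0,0,0],
    [2.2,0,0,-1.35,0,0,0],
    [2.2,0,0,-1.45,0,0,0],
    [2.2,0,0,-1.5,0,0,0],
    [2.2,0,0,-1.5,0,0,0],
    [2.2,0,0,-1.5,0,0,0]
  ],
  "grip_force": 40
}}

```text
clock: 50.45
ee_pos: [0.6139, -0.0079, 0.1414]
orientation: [3.141, -0.0, 1.571]
wrist_force: [-1.3, -2.0, 3.0]
width: 0.0236
```

```bash
python3 - <<'E'
from h import *
rep((.5519,-.0164))
arc((.6138,-.0079),(.5519,-.0164),6.42,7.15,n=10,r=.0625)
E
```

```text
t 50.45 p [ 0.6139 -0.0079  0.1414] phi 0.136 r 0.0626 Fr -1.54 Ft -1.83 Fz 2.99
[[2.2, 0.45, -0.08, 0.0, 0, 0, 0], [2.2, 0.89, -0.19, 0.0, 0, 0, 0], [2.2, 1.33, -0.33, 0.0, 0, 0, 0], [2.2, 1.75, -0.51, 0.0, 0, 0, 0], [2.2, 2.16, -0.71, 0.0, 0, 0, 0], [2.2, 2.55, -0.94, 0.0, 0, 0, 0], [2.2, 2.92, -1.21, 0.0, 0, 0, 0], [2.2, 3.27, -1.49, 0.0, 0, 0, 0], [2.2, 3.61, -1.81, 0.0, 0, 0, 0], [2.2, 3.91, -2.14, 0.0, 0, 0, 0]]
cmd [0.5924, 0.0312]
```

Emit:
{"name": "drive_tool", "arguments": {
  "series": [
    [2.2,0,0,-0.05,0,0,0],
    [2.2,0,0,-0.09,0,0,0],
    [2.2,0,0,-0.09,0,0,0],
    [2.2,0,0,-0.09,0,0,0],
    [2.2,0.11,-0.01,-0.09,0,0,0],
    [2.2,0.22,-0.03,-0.09,0,0,0],
    [2.2,0.33,-0.05,-0.09,0,0,0],
    [2.2,0.44,-0.07,-0.09,0,0,0],
    [2.2,0.55,-0.1,-0.09,0,0,0],
    [2.2,0.66,-0.13,-0.09,0,0,0]
  ]
}}

```text
clock: 51.7
ee_pos: [0.6126, -0.0013, 0.1424]
orientation: [3.141, -0.0, 1.571]
wrist_force: [-0.5, -1.8, 1.7]
width: 0.0235
```

```bash
python3 - <<'E'
from h import *
C=(.5519,-.0164)
rep(C)
print(ctrl.sense()['orientation'])
arc((.6125,-.0013),C,6.53,7.25,n=10,r=.0625)
E
```

```text
t 51.70 p [ 0.6126 -0.0013  0.1424] phi 0.244 r 0.0625 Fr -0.89 Ft -1.62 Fz 1.69
[ 3.14133721e+00 -1.01666096e-04  1.57081358e+00]
[[2.2, 0.45, -0.12, 0.0, 0, 0, 0], [2.2, 0.87, -0.28, 0.0, 0, 0, 0], [2.2, 1.28, -0.47, 0.0, 0, 0, 0], [2.2, 1.68, -0.68, 0.0, 0, 0, 0], [2.2, 2.05, -0.93, 0.0, 0, 0, 0], [2.2, 2.41, -1.2, 0.0, 0, 0, 0], [2.2, 2.75, -1.49, 0.0, 0, 0, 0], [2.2, 3.07, -1.81, 0.0, 0, 0, 0], [2.2, 3.37, -2.15, 0.0, 0, 0, 0], [2.2, 3.63, -2.51, 0.0, 0, 0, 0]]
cmd [0.5874, 0.035]
```

Emit:
{"name": "drive_tool", "arguments": {
  "series": [
    [2.2,0.45,-0.12,0,0,0,0],
    [2.2,0.87,-0.28,0,0,0,0],
    [2.2,1.28,-0.47,0,0,0,0],
    [2.2,1.68,-0.68,0,0,0,0],
    [2.2,2.05,-0.93,0,0,0,0],
    [2.2,2.41,-1.2,0,0,0,0],
    [2.2,2.75,-1.49,0,0,0,0],
    [2.2,3.07,-1.81,0,0,0,0],
    [2.2,3.37,-2.15,0,0,0,0],
    [2.2,3.63,-2.51,0,0,0,0]
  ]
}}

```text
clock: 52.95
ee_pos: [0.5872, 0.0352, 0.1424]
orientation: [3.141, -0.0, 1.571]
wrist_force: [0.3, -0.2, 3.3]
width: 0.0237
```

```bash
python3 - <<'E'
from h import *
C=(.5519,-.0165)
rep(C)
arc((.5874,.035),C,7.25,8.2,n=10,r=.0625)
arc((.5309,.0423),C,8.2,9.175,n=10,r=.0625)
E
```

```text
t 52.95 p [0.5872 0.0352 0.1424] phi 0.971 r 0.0626 Fr 0.01 Ft -0.36 Fz 3.30
[[2.2, 0.31, -0.5, 0.0, 0, 0, 0], [2.2, 0.57, -1.04, 0.0, 0, 0, 0], [2.2, 0.78, -1.59, 0.0, 0, 0, 0], [2.2, 0.94, -2.16, 0.0, 0, 0, 0], [2.2, 1.05, -2.75, 0.0, 0, 0, 0], [2.2, 1.1, -3.34, 0.0, 0, 0, 0], [2.2, 1.09, -3.93, 0.0, 0, 0, 0], [2.2, 1.02, -4.52, 0.0, 0, 0, 0], [2.2, 0.9, -5.1, 0.0, 0, 0, 0], [2.2, 0.73, -5.67, 0.0, 0, 0, 0]]
cmd [0.5307, 0.0423]
[[2.2, -0.23, -0.58, 0.0, 0, 0, 0], [2.2, -0.52, -1.12, 0.0, 0, 0, 0], [2.2, -0.86, -1.63, 0.0, 0, 0, 0], [2.2, -1.25, -2.1, 0.0, 0, 0, 0], [2.2, -1.68, -2.53, 0.0, 0, 0, 0], [2.2, -2.15, -2.91, 0.0, 0, 0, 0], [2.2, -2.65, -3.25, 0.0, 0, 0, 0], [2.2, -3.19, -3.54, 0.0, 0, 0, 0], [2.2, -3.75, -3.78, 0.0, 0, 0, 0], [2.2, -4.34, -3.96, 0.0, 0, 0, 0]]
cmd [0.4913, -0.0011]
```

Emit:
{"name": "drive_tool", "arguments": {
  "series": [
    [2.2,0.31,-0.5,-0.05,0,0,0],
    [2.2,0.57,-1.04,-0.05,0,0,0],
    [2.2,0.78,-1.59,-0.05,0,0,0],
    [2.2,0.94,-2.16,-0.05,0,0,0],
    [2.2,1.05,-2.75,-0.05,0,0,0],
    [2.2,1.1,-3.34,-0.05,0,0,0],
    [2.2,1.09,-3.93,-0.05,0,0,0],
    [2.2,1.02,-4.52,-0.05,0,0,0],
    [2.2,0.9,-5.1,-0.05,0,0,0],
    [2.2,0.73,-5.67,-0.05,0,0,0]
  ]
}}

```text
clock: 54.2
ee_pos: [0.5303, 0.0419, 0.1426]
orientation: [-3.141, 0.0, 1.571]
wrist_force: [2.3, -4.1, -8.4]
width: 0.0235
```

Emit:
{"name": "drive_tool", "arguments": {
  "series": [
    [2.2,-0.23,-0.58,0,0,0,0],
    [2.2,-0.52,-1.12,0,0,0,0],
    [2.2,-0.86,-1.63,0,0,0,0],
    [2.2,-1.25,-2.1,0,0,0,0],
    [2.2,-1.68,-2.53,0,0,0,0],
    [2.2,-2.15,-2.91,0,0,0,0],
    [2.2,-2.65,-3.25,0,0,0,0],
    [2.2,-3.19,-3.54,0,0,0,0],
    [2.2,-3.75,-3.78,0,0,0,0],
    [2.2,-4.34,-3.96,0,0,0,0]
  ]
}}

```text
clock: 55.45
ee_pos: [0.492, -0.0012, 0.1428]
orientation: [3.139, -0.001, 1.57]
wrist_force: [7.9, -0.9, -15.4]
width: 0.0235
```

```bash
python3 - <<'E'
from h import *
rep((.5517,-.0163))
a=cam('top','t2.png')[0]['img'];b=cam('scene','s2.png')[0]['img']
f=lambda i,u,v:cv2.resize(i[v-60:v+60,u-65:u+65,::-1],None,fx=3,fy=3)
cv2.imwrite('pics/c2.png',np.hstack([f(a,290,290),f(b,280,278)]))
E
```

```text
t 55.45 p [ 0.492  -0.0012  0.1428] phi 2.894 r 0.0616 Fr -7.85 Ft -1.01 Fz -15.41
```

View pics/c2.png

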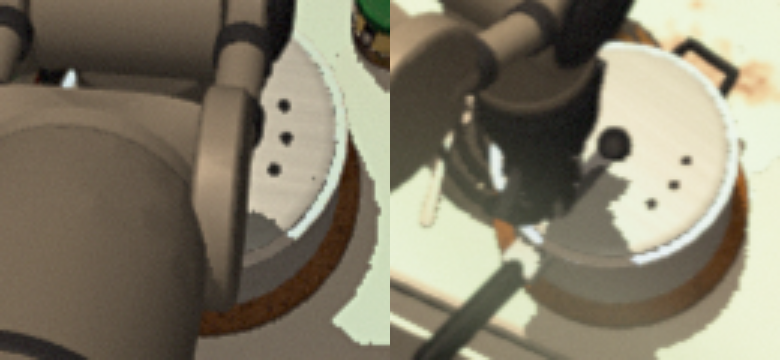

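Emit:
{"name": "drive_tool", "arguments": {
  "series": [
    [2.2,0,0.06,0.03,0,0,0],
    [2.2,0,0.12,0.05,0,0,0],
    [2.2,0,0.12,0.05,0,0,0],
    [3.5,0,0.12,0.05,0,0,0],
    [5,0,0.12,0.05,0,0,0],
    [5,0,0.12,0.05,0,0,0],
    [5,0,0.12,0,0,0,0],
    [5,0,0.12,-1.5,0,0,0],
    [5,0,0.12,-4,0,0,0],
    [5,0,0.12,-7,0,0,0]
  ]
}}

```text
clock: 56.8
ee_pos: [0.492, -0.0011, 0.2134]
orientation: [-3.14, -0.0, 1.571]
wrist_force: [0.5, -0.5, 0.4]
width: 0.0501
```

Emit:
{"name": "drive_tool", "arguments": {
  "series": [
    [5,3,-1,-2,0,0,0],
    [5,8,-3,-3,0,0,0],
    [5,13,-5,-3,0,0,0],
    [5,18,-7,-3,0,0,0],
    [5,23,-9,-3,0,0,0],
    [5,28,-12,-3,0,0,0],
    [5,33,-15,-3,0,0,0],
    [5,36,-18,-3,0,0,0],
    [5,39,-20,-3,0,0,0],
    [5,40,-21,-3,0,0,0]
  ]
}}

```text
clock: 58.05
ee_pos: [0.2812, 0.4, 0.2429]
orientation: [3.142, -0.0, 1.573]
wrist_force: [-0.0, 0.3, -0.5]
width: 0.0499
```

```bash
python3 - <<'E'
from h import *
s=ctrl.sense(); print(s['clock'],s['ee_pos'],s['wrist_force'])
for n in('top','scene'):
    c=cam(n,n+'3.png'); P=cloud(c); img=c[0]['img']
    g0=np.array([.5519,-.0155])
    r=np.hypot(P[...,0]-g0[0],P[...,1]-g0[1])
    k=(P[...,2]>.155)&(P[...,2]<.18)&(img.max(-1)<90)&(r<.09); m=P[k]
    w=np.argwhere(k).mean(0)[::-1]; kn=ray_plane(c,w,.167)[:2]
    l=(P[...,2]>0.100)&(P[...,2]<0.125)&(r<.105)
    h=cv2.convexHull(P[l][:,:2].astype(np.float32))[:,0]; cen,rad=cv2.minEnclosingCircle(h)
    hd=(P[...,2]>0.085)&(P[...,2]<0.12)&(img.max(-1)<80)&(r>.12)&(r<.22)&(P[...,0]<.45); q=P[hd][:,:2].mean(0)
    hb=(P[...,2]>.118)&(P[...,2]<.14)&(img.max(-1)<90)&(r<.02); hub=P[hb][:,:2].mean(0)
    A=lambda a,b:np.degrees(np.arctan2(*(a-b)[::-1]))
    print(n,'knob',kn,m[:,2].max(),'cen',cen,'hub',hub,'ang knob/handle about cen',A(kn,np.array(cen)),A(q,np.array(cen)),'about g0',A(kn,g0),A(q,g0),'loop->?',)
cv2.imwrite('pics/c3.png',np.hstack([cv2.resize(cv2.imread('pics/top3.png')[190:400,180:400],None,fx=1.9,fy=1.9),cv2.resize(cv2.imread('pics/scene3.png')[190:400,180:400],None,fx=1.7,fy=1.9)]))
E
```

```text
58.05 [0.28115807 0.40000602 0.24294855] [-0.01133547  0.28934426 -0.45375524]
top knob [4.89910596e-01 3.67780800e-04] 0.17193573379976357 cen (0.5497758388519287, -0.012191793881356716) hub [ 0.54894138 -0.01384728] ang knob/handle about cen 168.1513370397992 166.6044844628512 about g0 165.64197043308783 165.68004913326067 loop->?
scene knob [ 0.48908232 -0.00299893] 0.17099212025593197 cen (0.5487813353538513, -0.014586753211915493) hub [ 0.54944721 -0.01626401] ang knob/handle about cen 169.01525332837073 166.57574462040932 about g0 168.74486419469724 166.52549884755857 loop->?
```

View pics/c3.png

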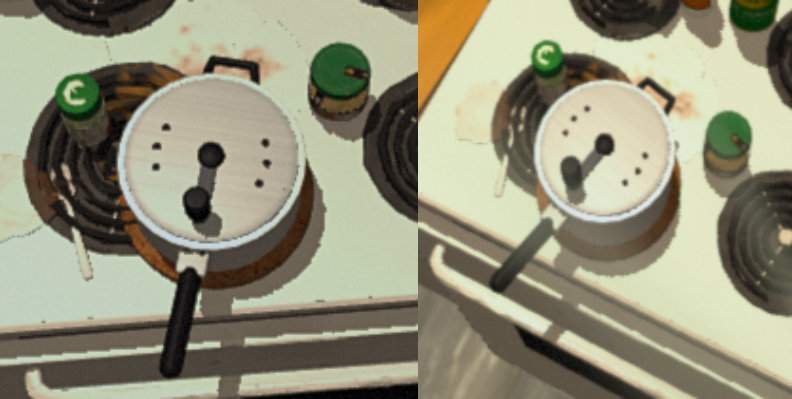

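```bash
python3 - <<'E'
from h import *
print(ctrl.close_job(), ctrl.sense()['clock'])
E
```

```text
the job is handed in; nothing more can be done
the job is handed in; nothing more can be done
```

I found the drag spot, pushed the catch home there, brought the knob back in line with the handle and handed the job in at about 58 s.

**Finding the spot:** I turned the lid through the whole 0.9–5.4 rad range. It dragged at one place only, about 3.36–3.70 rad, with the middle near 3.52. The drag read 3–7 N, mostly about 4 N. That is below the stated 6–13 N, but everywhere else took only about 1–2 N.

**Pressing:** In the middle of that spot the force rose to 11 N once the catch was met, stayed near 12 N, and climbed to 23 N at about 12 mm of tool travel. The rise at the end was gradual, not a sharp stop, probably from give in the fingers and arm. Going back over part of the spot then took only 1.6 N, so the catch seems home.

**Knob position:** The overhead view puts the knob within about 1° of the handle. The angled view, where the knob was only partly seen, suggests 2–3°.

**At the end:** The gripper is open and clear of everything. The final picture shows the two jars and the spoon still standing or lying in place; I did not check the mug.

**What went less well:**
- **Unintended pressing:** While I was setting the grip height, the knob carried up to about 3 N downward outside the spot. Near the start it may have sunk by up to about 1.4 mm.
- **Upward pull:** I also pulled the knob up against its stop, by 11 N at one point and 15 N just before letting go.

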